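# Clamp the watches into the shaker and start it

### The arm

A 7-joint arm with a two-finger parallel gripper is mounted at the origin on the work surface. World frame = base frame: x ahead of the robot, y to its left, z up, the work surface at z = 0. Lengths are in m, angles in rad, forces in N, time in s.
With the tool pointing down it reaches from about 0.425 to 1.025 m from the base axis. Payload 3.6 kg.
Tool frame: the origin (TCP) lies midway between the tips of the shut fingers; the grasp point (between the pads) lies 19 mm behind it; z points along the fingers, y is the line along which they close (so a half turn about z gives the same grasp; the last joint's range is limited). The gripper opens to 85 mm and grips with 20 to 120 N. Pads are 22 mm wide; open, the fingers measure 114 mm over their backs; the gripper's body (76 mm by 85 mm) begins 54 mm behind the grasp point. The pads swing forward as they close: fully open they stand 13 mm farther back than shut.
Start: joints at [1.067, 0.591, 0.048, 1.609, -0.033, 0.943, -0.034], TCP at [0.29, -0.665, 0.231] pointing down, gripper open.
Joint ranges: [-2.69, 2.69], [-0.47, 2.24], [-1.27, 1.36], [0.19, 2.51], [-1.53, 4.68], [0.08, 2.07], [-3.09, 3.09]. Speed limits (rad/s): [2.57, 2.57, 3.14, 3.14, 3.14, 3.14, 3.14].

### API

Orientations are given as a unit quaternion [w, x, y, z].
In Python, from rig import r gives the robot as it stands.
- The arm moves only by the tool servo_tool, never from a script. Its argument "plan" is a list of rows, each a list of 2 entries, a list of its own where there are three numbers: the shift along the tool's x, y, z each as a share of 120 mm, from -1 to 1, then the turn, a rotation vector about the tool's x, y, z each as a share of pi/2 rad, from -1 to 1. In form: [[[dx, dy, dz], [wx, wy, wz]], ...]. A call has 1 to 12 rows; each row shifts and turns the commanded pose from where the row before left it, along the tool's axes as they then stand; what a row does not reach is not made up. A row lasts 1/10 s, in which the tool goes at most 50 mm and 8.59 degrees, less where a joint would pass 70% of its speed; a pose out of reach is approached as far as the arm can. A call with a number of a shift or a turn outside -1 to 1 is refused whole. A call with a gripper value outside its range is refused whole. "gripper" is the closure, from 0 (fully open) to 1 (shut), set as the call begins (left out, the last holds). The fingers move at their own pace and stop on an object; "squeeze" is the grip in N (left out, the last holds). Time passes only in rows, so rows that do not move let the fingers close. It gives the time, the measured TCP pose, the force, the opening and the grip force at its end, in the units of the state.
- r.get_state(): the state, without advancing time (a new reading comes with each control period).
- r.camera(name): name is "scene" or "top" or "wrist"; returns a dict with "img" (384x512x3 uint8, red, green, blue), "fov_y" (degrees; the focal length in pixels is half the picture's height over the tangent of half this angle, whatever the lens; pixels are square), "cx", "cy" (the principal point, pixels), "world_to_cam" (4x4, takes a point from world to camera coordinates). Camera axes: x right, y up, looking along -z (the intrinsics and any distortion apply to the point x, -y, -z); pixel columns grow to the right and rows downward; lengths in m; the calibration is good to about 2 mm. A picture is of the moment at which its call begins. There is no depth.
- r.hand_in(): hands the job in; it is judged then, once.
The state is a dict: "time_s": time; "q": joint angles; "qvel": joint speeds; "joint_efforts": joint torques, N m; "ee_pos": TCP position; "tcp_rot": TCP orientation; "contact_force": force on the tool from outside, world axes, zero at the start; "ft_torque": the same for the moment, N m; "width": finger opening in m; "grasp_force": force on a finger pad.
Only numpy, scipy, OpenCV 4.12 (cv2) and the standard library are available. Lean on these libraries where they do the work, as an engineer would, in place of code of your own. Each camera call takes 0.05 s, during which the arm holds its last target. There are 200 camera calls.

### The job

Put the small pendant watches through their shake test: lay every watch flat in the shaker's tray, either face up and none on top of another, then set the clear cover squarely on the tray's rim, boss up, and push the toggle clamp's handle down over centre so that it locks and its pad holds the cover down. Only then slide the speed control to the one long line on its scale and let go; leave the other things on the bench where they are.

Things in the scene. Friction and masses are not known exactly. Their poses are not given: they have to be found in the camera images.
- watch0: small pendant watch, loose; a round flat case 28 mm across and 10 mm thick, with a winding stub (6 mm thick) that stands 5 mm out of the rim to the watch's +x; origin at the centre of the case (5 mm above what it lies on), z out of the dial; 30 g; grip it across its y. Between three and five of the five watches are there; absent ones are None
- watch1: small pendant watch, loose; a round flat case 28 mm across and 10 mm thick, with a winding stub (6 mm thick) that stands 5 mm out of the rim to the watch's +x; origin at the centre of the case (5 mm above what it lies on), z out of the dial; 30 g; grip it across its y. Between three and five of the five watches are there; absent ones are None
- watch2: small pendant watch, loose; a round flat case 28 mm across and 10 mm thick, with a winding stub (6 mm thick) that stands 5 mm out of the rim to the watch's +x; origin at the centre of the case (5 mm above what it lies on), z out of the dial; 30 g; grip it across its y. Between three and five of the five watches are there; absent ones are None
- watch3: small pendant watch, loose; a round flat case 28 mm across and 10 mm thick, with a winding stub (6 mm thick) that stands 5 mm out of the rim to the watch's +x; origin at the centre of the case (5 mm above what it lies on), z out of the dial; 30 g; grip it across its y. Between three and five of the five watches are there; absent ones are None
- watch4: small pendant watch, loose; a round flat case 28 mm across and 10 mm thick, with a winding stub (6 mm thick) that stands 5 mm out of the rim to the watch's +x; origin at the centre of the case (5 mm above what it lies on), z out of the dial; 30 g; grip it across its y. Between three and five of the five watches are there; absent ones are None
- shaker: fixed shaker: grey plinth 20 mm high, on it a square open tray (134 mm outside, 124 mm inside, 20 mm deep, walls 5 mm), at its +y side a toggle clamp. Origin on the bench under the tray's middle, x and y along its sides, z up. Open, the clamp's arm stands up, 235 mm high, its pad 95 mm or more to +y of the tray's middle and 205 mm above the bench
- tray_floor (a point): middle of the tray's inner floor, 24 mm above the bench; axes as the shaker's
- tray_rim (a point): middle of the tray's mouth, level with the top of its rim, 44 mm above the bench
- cover: the tray's loose cover: a clear square plate 140 x 140 x 6 mm with a round metal boss at its middle, 28 mm across, rising 28 mm above the plate; origin at the middle of the plate's underside, z up through the boss; 0.14 to 0.24 kg. It lies flat on the tray's rim, without a rebate; the clamp's pad comes down on the top of the boss
- clamp_handle (a joint): toggle clamp handle, rad: 0 = open at the start (0.94 above level, leaning to the shaker's +y), 0.93 = locked, level. It turns about handle_pivot in the shaker's y-z plane and lowers the pad onto the cover's boss; the pad's spring resists from about 0.7 (up to 10 N at the grip), dead centre is 0.85, then it runs on to its stop at 0.93. Unloaded it stays where left (2 to 3 N moves it)
- handle_pivot (a point): the handle's hinge axis (which is along the shaker's x), 176 mm to the shaker's +y from the tray's middle, 100 mm above the bench
- handle_grip (a point): on the axis of the handle, 105 mm from the pivot, 25 mm short of its end; the handle is a round sleeve 18 mm thick from 55 mm to 130 mm from the pivot; moves with the handle
- clamp_pad: the clamp's rubber pad, 20 mm across, on a spring below the end of the arm; origin at the middle of its face. Locked, it presses with about 8 N
- speed (a joint): speed slider of the shaker, m along its track from the slow end (0) to 0.120; it starts between 0 and 0.02 and needs about 2 N; the one long, thick white line of the scale beside the track is at 0.085
- speed_top (a point): middle of the top of the slider's grip: a block 28 mm across the track, 20 mm along it, 40 mm high, its top 54 mm above the bench; moves with it. The track's housing is 14 mm high, the scale plate beside it 10 mm
- speed_mark (a point): on the middle line of the track, 14 mm above the bench, level with the long line: the grip belongs with its middle here. Its y axis is the direction in which the slider's value grows
- loupe: black eye loupe, a cup 32 mm across and 30 mm high, loose bystander; origin under its centre
- gearwheel: small toothed brass wheel lying flat, 30 mm across, with a 20 mm high pin at its centre, loose bystander; origin under its centre
- screwdriver: small screwdriver lying down, 140 mm long along its x, loose bystander
- mallet: small brass-headed mallet lying down, 220 mm long along its x, loose bystander
- caseback: brass watch case back, a disc 46 mm across and 6 mm high, loose bystander
- oil_jar: small jar, 48 mm across and 60 mm high, loose bystander; origin under its centre

How it is judged:
On the way, in this order (a step that is already met when the one before it is completed fails the run):
1. every watch lies flat on the tray's floor (x of watch0 in the frame of tray_floor between -0.05 and 0.05 m and y of watch0 in the frame of tray_floor between -0.05 and 0.05 m and z of each of watch0, watch1, watch2, watch3, watch4 in the frame of tray_floor below 0.01 m and (angle between watch0's own z axis and vertical below 0.25 rad or angle between watch0's own z axis and vertical above 2.89 rad) and x of watch1 in the frame of tray_floor between -0.05 and 0.05 m and y of watch1 in the frame of tray_floor between -0.05 and 0.05 m and (angle between watch1's own z axis and vertical below 0.25 rad or angle between watch1's own z axis and vertical above 2.89 rad) and x of watch2 in the frame of tray_floor between -0.05 and 0.05 m and y of watch2 in the frame of tray_floor between -0.05 and 0.05 m and (angle between watch2's own z axis and vertical below 0.25 rad or angle between watch2's own z axis and vertical above 2.89 rad) and x of watch3 in the frame of tray_floor between -0.05 and 0.05 m and y of watch3 in the frame of tray_floor between -0.05 and 0.05 m and (angle between watch3's own z axis and vertical below 0.25 rad or angle between watch3's own z axis and vertical above 2.89 rad) and x of watch4 in the frame of tray_floor between -0.05 and 0.05 m and y of watch4 in the frame of tray_floor between -0.05 and 0.05 m and (angle between watch4's own z axis and vertical below 0.25 rad or angle between watch4's own z axis and vertical above 2.89 rad)), for 0.2 s.
2. the cover lies squarely on the tray's rim (all of step 1 and horizontal distance between cover and tray_rim below 0.009 m and z of cover in the frame of tray_rim between -0.004 and 0.004 m and angle between cover's own z axis and vertical below 0.05 rad and (angle between the x axis of cover and the x axis of shaker, either way round below 0.12 rad or angle between the x axis of cover and the y axis of shaker, either way round below 0.12 rad)), for 0.2 s.
3. the clamp is locked and its pad presses on the cover (horizontal distance between cover and tray_rim below 0.009 m and z of cover in the frame of tray_rim between -0.004 and 0.004 m and angle between cover's own z axis and vertical below 0.05 rad and (angle between the x axis of cover and the x axis of shaker, either way round below 0.12 rad or angle between the x axis of cover and the y axis of shaker, either way round below 0.12 rad) and value of joint clamp_handle above 0.9 rad and contact force between clamp_pad and cover above 4 N), for 0.2 s.
4. the slider stands at the long line (value of joint clamp_handle above 0.9 rad and contact force between clamp_pad and cover above 4 N and value of joint speed between 0.077 and 0.093 m), for 0.2 s.
At the end, for the whole second after the job is handed in: All watches flat on the tray floor; cover flat on the rim, centred within 9 mm, square within 0.12 rad; clamp handle above 0.90 rad, pad pressing on the cover with over 4 N; slider within 8 mm of the long line (all of step 2 and all of step 4 and linear speed of cover below 0.02 m/s); the robot touches nothing.
It fails at once if another thing on the bench was moved more than 40 mm (distance of any of loupe, gearwheel, screwdriver, mallet, caseback, oil_jar from where it was at the start of the episode above 0.04 m).
It fails at once if the speed was turned up before the clamp was locked (value of joint speed above 0.05 m and value of joint clamp_handle below 0.85 rad).
Of watch0, watch1, watch2, watch3, watch4 only 3 to 5 are there at a start; the rules pass over those that are not, and their reading is None.
At some moment in a run one of watch0, watch1, watch2, watch3, watch4 may be knocked a few centimetres aside while the robot is not near it.
Once in a run the grip may slacken for a moment while it holds something.
It also fails if it takes over 210 s, if anything falls off the work surface, if the arm or the gripper's body presses on something with over 40 N, if the wrist force passes 120 N, or if a joint passes its speed limit or range.

## Working session

There is one attempt and no reset: what is moved stays moved. The work goes in short steps, Python scripts to look and compute and a tool call to move; the robot and the scene stay as the last step left them, time stands still between calls to the robot, and variables do not carry over. Pictures are saved under pics/ and viewed, at most 14 in all, crops included, and the job is handed in when it is done.

Besides the shell and the picture viewer there is one more tool, called after "Request:" as name(argument=value, ...) on one line, values as JSON. servo_tool: Moves the arm, as the interface text tells. Its arguments: {"type":"object","properties":{"plan":{"type":"array","items":{"type":"array"}},"gripper":{"type":"number"},"squeeze":{"type":"number"}},"required":["plan"]}

```bash
ls; mkdir -p pics; cat > h.py <<'E'
import numpy as np, cv2
from rig import r
def shot(name,fn):
    c=r.camera(name); cv2.imwrite(fn,cv2.cvtColor(c["img"],cv2.COLOR_RGB2BGR)); 
    np.save(fn+'.npy',{k:v for k,v in c.items()},allow_pickle=True); return c
def load(fn): return np.load(fn+'.npy',allow_pickle=True).item()
def f(c): return c["img"].shape[0]/2/np.tan(np.radians(c["fov_y"])/2)
def ray(c,u,v,z):
    M=np.array(c["world_to_cam"]);R=M[:3,:3];o=-R.T@M[:3,3]
    d=R.T@np.array([(u-c["cx"])/f(c),-(v-c["cy"])/f(c),-1]); return o+d*(z-o[2])/d[2]
def proj(c,p):
    q=np.array(c["world_to_cam"])@np.append(p,1); return c["cx"]+f(c)*q[0]/-q[2], c["cy"]-f(c)*q[1]/-q[2]
E
python3 - <<'E'
from h import *
for n in("scene","top"):
    c=shot(n,f"pics/{n}0.png"); print({k:v for k,v in c.items() if k!="img"})
print(r.get_state())
E
```

```text
pics
{'fov_y': 49.67283649375209, 'cx': 257.0809240330417, 'cy': 194.86247789169377, 'world_to_cam': array([[ 4.63665730e-01,  8.86009158e-01,  1.36490798e-03,
        -2.31802760e-01],
       [-5.93961859e-01,  3.09687903e-01,  7.42497618e-01,
         1.71993828e-01],
       [ 6.57436994e-01, -3.45081403e-01,  6.69847314e-01,
        -1.53561866e+00],
       [ 0.00000000e+00,  0.00000000e+00,  0.00000000e+00,
         1.00000000e+00]])}
{'fov_y': 46.493682947230056, 'cx': 252.19493653531785, 'cy': 194.78112923109052, 'world_to_cam': array([[ 0.02165977, -0.99949132,  0.02340852, -0.0084415 ],
       [ 0.99734743,  0.0232289 ,  0.06898206, -0.50534805],
       [-0.06949072,  0.02185229,  0.99734323, -1.33001079],
       [ 0.        ,  0.        ,  0.        ,  1.        ]])}
{'time_s': 0.1, 'q': array([ 1.06650142,  0.59203852,  0.0483364 ,  1.60969706, -0.03330177,
        0.94271338, -0.03369723]), 'qvel': array([ 4.47213083e-04, -9.55454950e-04, -8.08343883e-04, -2.60276008e-03,
       -8.04866339e-05,  8.19221012e-04, -1.26447972e-03]), 'joint_efforts': array([ 4.13035828e-03, -5.50001013e+01,  1.55285720e+00, -1.98824787e+01,
        9.67835571e-03,  3.81963328e-03,  5.32921973e-06]), 'ee_pos': array([ 0.28921092, -0.66399841,  0.23024692]), 'tcp_rot': array([-9.88384304e-04,  9.78973845e-01,  2.03983232e-01, -2.73211228e-04]), 'contact_force': array([-0.12279963, -0.34023863,  0.20066093]), 'ft_torque': array([0.02694651, 0.04870526, 0.01003242]), 'grasp_force': 0.0, 'width': 0.08550310335556065}
```

```bash
python3 -c "
import cv2
for n in('scene0','top0'):
    i=cv2.imread(f'pics/{n}.png'); cv2.imwrite(f'pics/{n}b.png',cv2.resize(i,(800,600),interpolation=cv2.INTER_CUBIC))"
```

```text
(no output)
```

View pics/top0b.png

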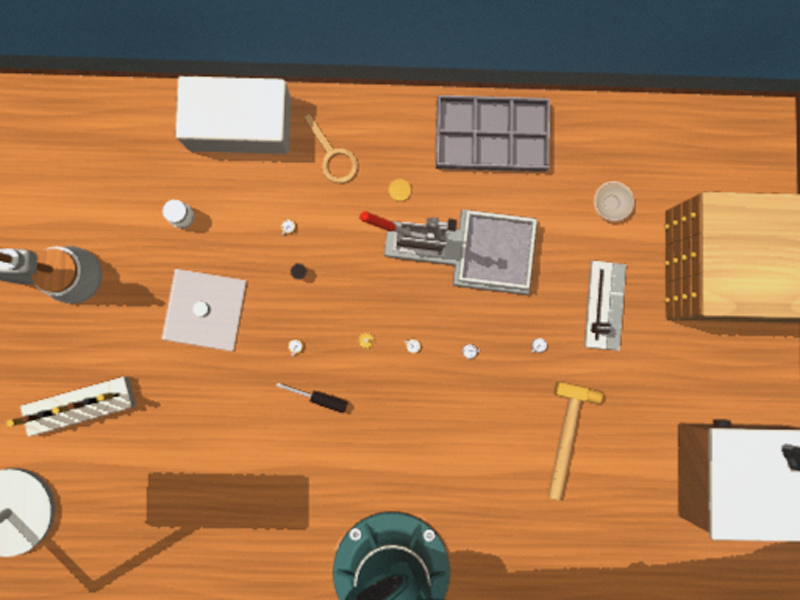

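View pics/scene0b.png

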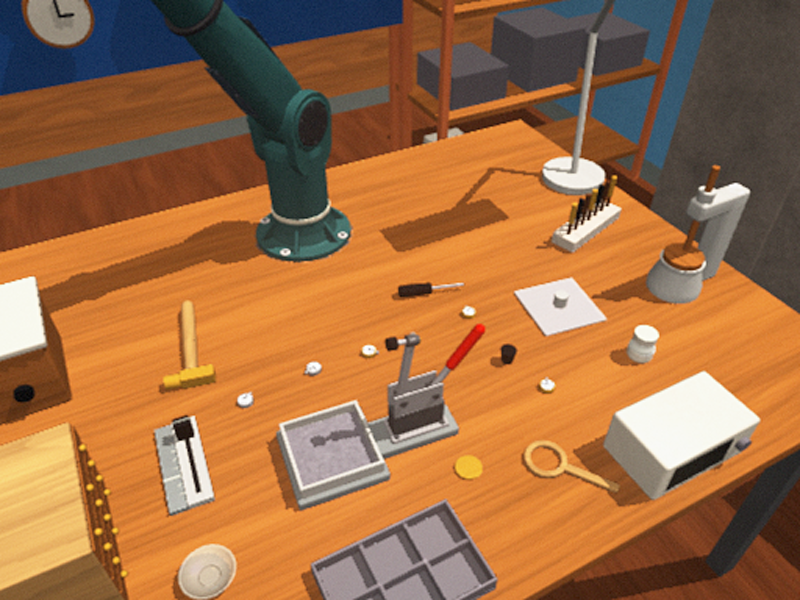

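Top view (800 px wide): watches at (289,227), (295,347), (413,346), (470,351), (540,345); cover at (204,310) with its boss at (201,310); tray at (497,250); slider knob at (600,328). Gearwheel is at (367,340) and loupe at (298,271). The scene view agrees.

```bash
python3 - <<'E'
from h import *
c=load("pics/top0.png"); im=c["img"].astype(int); s=512/800
hsv=cv2.cvtColor(c["img"],cv2.COLOR_RGB2HSV)
tiles=[]
for n,(u,v) in enumerate([(289,227),(295,347),(413,346),(470,351),(540,345)]):
    u,v=int(u*s),int(v*s); R=11
    p=hsv[v-R:v+R+1,u-R:u+R+1]
    m=((p[...,1]<110)&(p[...,2]>110)).astype(np.uint8)
    k,l,st,ce=cv2.connectedComponentsWithStats(m); i=1+np.argmax(st[1:,4])
    x,y=ce[i]; ys,xs=np.where(l==i); (a,b),rad=cv2.minEnclosingCircle(np.c_[xs,ys].astype(np.float32))
    # inscribed centre
    d=cv2.distanceTransform(cv2.resize((l==i).astype(np.uint8),None,fx=8,fy=8,interpolation=cv2.INTER_CUBIC),cv2.DIST_L2,5)
    iy,ix=np.unravel_index(d.argmax(),d.shape); ix,iy=(ix+.5)/8-.5,(iy+.5)/8-.5
    W=ray(c,u-R+ix,v-R+iy,.008); C=ray(c,u-R+x,v-R+y,.008)
    print(n,st[i,4],W.round(4),C.round(4))
    tiles.append(cv2.resize(c["img"][v-R:v+R+1,u-R:u+R+1],(260,260),interpolation=cv2.INTER_NEAREST))
# cover boss, corners
def z(u0,v0,u1,v1): return cv2.resize(c["img"][v0:v1,u0:u1],(260,260),interpolation=cv2.INTER_CUBIC)
tiles.append(z(370,160,405,230)); 
g=np.vstack([np.hstack(tiles[:3]),np.hstack(tiles[3:])])
cv2.imwrite("pics/m1.png",cv2.cvtColor(g,cv2.COLOR_RGB2BGR))
def px(u,v,h): return ray(c,u*s,v*s,h).round(4)
print("boss",px(201,310,.034)); 
for q in [(178,270),(246,281),(236,350),(163,340)]: print("cov",px(*q,.006))
for q in [(461,211),(538,219),(530,294),(454,286)]: print("tray",px(*q,.044))
print("slider",px(600,326,.054),"track",px(602,265,.014),px(599,348,.014),"line",px(617,292,.01))
for n,q,h in [("gear",(367,340),.01),("loupe",(298,271),.03),("drv",(330,401),.01),("mallet",(579,393),.02),("caseback",(400,189),.006),("jar",(177,212),.06)]: print(n,px(*q,h))
E
```

```text
0 62 [0.6558 0.2142 0.008 ] [0.6538 0.2149 0.008 ]
1 63 [0.4218 0.1931 0.008 ] [0.4207 0.1932 0.008 ]
2 71 [ 0.4265 -0.0346  0.008 ] [ 0.4276 -0.034   0.008 ]
3 80 [ 0.419  -0.1451  0.008 ] [ 0.4193 -0.1456  0.008 ]
4 80 [ 0.4341 -0.2808  0.008 ] [ 0.4337 -0.2796  0.008 ]
boss [0.485  0.3684 0.034 ]
cov [0.5632 0.423  0.006 ]
cov [0.5449 0.291  0.006 ]
cov [0.4109 0.3054 0.006 ]
cov [0.4271 0.4458 0.006 ]
tray [ 0.6856 -0.1207  0.044 ]
tray [ 0.674  -0.2689  0.044 ]
tray [ 0.5293 -0.2547  0.044 ]
tray [ 0.5411 -0.1096  0.044 ]
slider [ 0.471  -0.3856  0.054 ] track [ 0.5923 -0.4022  0.014 ] [ 0.4301 -0.3965  0.014 ] line [ 0.5403 -0.4331  0.01  ]
gear [0.4357 0.0535 0.01  ]
loupe [0.5642 0.1882 0.03  ]
drv [0.3173 0.1216 0.01  ]
mallet [ 0.3428 -0.356   0.02  ]
caseback [ 0.7341 -0.0041  0.006 ]
jar [0.6662 0.414  0.06  ]
```

View pics/m1.png

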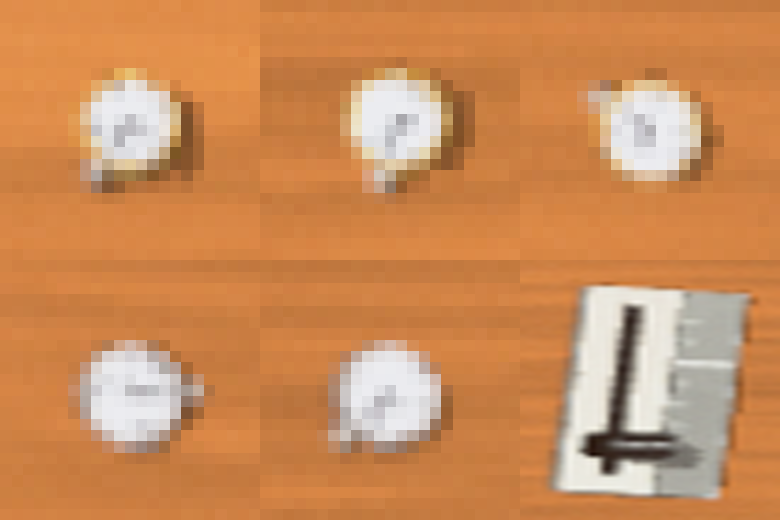

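Five watches are found. Stub angles in world: w0 about 146°, w1 166°, w2 53°, w3 −90°, w4 132°. The tray is at about (0.608, −0.188) with yaw about −0.08. Next is a small helper that works out the rows to type, then I start with watch4.

```bash
cat >> h.py <<'E'
def pose():
    s=r.get_state(); w,x,y,z=s["tcp_rot"]
    return np.array(s["ee_pos"]), np.degrees(np.arctan2(2*(x*y+w*z),1-2*(y*y+z*z))), s
def chain(*wps):
    """waypoints (x,y,z,yaw_deg of tool x): prints turn rows then shift rows, shares"""
    p,a,s=pose(); print("at",p.round(4),round(a,1),"t",round(s["time_s"],1),"w",round(s["width"],4),"gf",round(s["grasp_force"],1))
    for x,y,z,b in wps:
        d=(b-a+180)%360-180; n=int(np.ceil(abs(d)/8.2))
        if n: print(f" turn {n} rows wz={-d/n/90:.3f}")
        q=np.radians(b); D=np.array([x,y,z])-p
        t=np.array([np.cos(q)*D[0]+np.sin(q)*D[1], np.sin(q)*D[0]-np.cos(q)*D[1], -D[2]])/.12
        n=max(1,int(np.ceil(np.linalg.norm(t)/.4))); k=(t/n).round(2)
        print(f" shift {n-1} x {k.tolist()} + {(t-k*(n-1)).round(2).tolist()}")
        e=k*(n-1)+(t-k*(n-1)).round(2); e*=.12
        p=p+np.array([np.cos(q)*e[0]+np.sin(q)*e[1], np.sin(q)*e[0]-np.cos(q)*e[1], -e[2]]); a=b
S=np.array([.6076,-.1885]); SY=-4.6
def tray(x,y):
    q=np.radians(SY); return S+np.array([np.cos(q)*x-np.sin(q)*y,np.sin(q)*x+np.cos(q)*y])
E
python3 -c "
from h import *
chain((.434,-.280,.15,-48),(.434,-.28,.004,-48))"
```

```text
at [ 0.2892 -0.664   0.2302] 23.5 t 0.1 w 0.0855 gf 0.0
 turn 9 rows wz=0.088
 shift 8 x [-0.17, -0.34, 0.07] + [-0.21, -0.32, 0.11]
 shift 3 x [-0.0, 0.0, 0.3] + [-0.0, 0.0, 0.32]
```

Request:
servo_tool(plan=[[[0,0,0],[0,0,0.088]],[[0,0,0],[0,0,0.088]],[[0,0,0],[0,0,0.088]],[[0,0,0],[0,0,0.088]],[[0,0,0],[0,0,0.088]],[[0,0,0],[0,0,0.088]],[[0,0,0],[0,0,0.088]],[[0,0,0],[0,0,0.088]],[[0,0,0],[0,0,0.088]]], gripper=0.3)

```text
time_s: 1.0
ee_pos: [0.2895, -0.6642, 0.2306]
tcp_rot: [-0.0, 0.913, -0.407, -0.0]
contact_force: [0.5, 0.2, 0.2]
width: 0.0599
grasp_force: 0.0
```

Request:
servo_tool(plan=[[[-0.17,-0.34,0.07],[0,0,0]],[[-0.17,-0.34,0.07],[0,0,0]],[[-0.17,-0.34,0.07],[0,0,0]],[[-0.17,-0.34,0.07],[0,0,0]],[[-0.17,-0.34,0.07],[0,0,0]],[[-0.17,-0.34,0.07],[0,0,0]],[[-0.17,-0.34,0.07],[0,0,0]],[[-0.17,-0.34,0.07],[0,0,0]],[[-0.21,-0.32,0.11],[0,0,0]],[[0,0,0],[0,0,0]],[[0,0,0],[0,0,0]],[[0,0,0],[0,0,0]]])

```text
time_s: 2.2
ee_pos: [0.4327, -0.2812, 0.1511]
tcp_rot: [0.0, 0.914, -0.405, 0.0]
contact_force: [-0.1, 0.4, -0.3]
width: 0.0601
grasp_force: 0.0
```

```bash
python3 -c "
from h import *
chain((.434,-.28,.004,-48))
c=shot('wrist','pics/w1.png'); print(c['fov_y'],c['cx'],c['cy'],proj(c,[.434,-.28,.01]),(-np.array(c['world_to_cam'])[:3,:3].T@np.array(c['world_to_cam'])[:3,3]).round(3))"
```

```text
at [ 0.4327 -0.2812  0.1511] -47.8 t 2.2 w 0.0601 gf 0.0
 turn 1 rows wz=0.002
 shift 3 x [0.0, -0.0, 0.31] + [0.0, -0.01, 0.3]
68.86780461811969 250.5761856032841 198.30139827286575 (np.float64(248.118012099677), np.float64(187.75801812257092)) [ 0.477 -0.331  0.294]
```

View pics/w1.png

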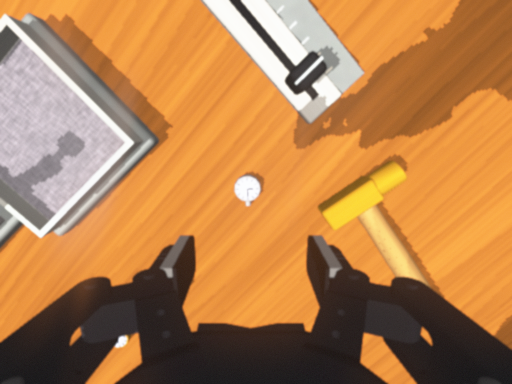

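The wrist view shows watch4 at (247,187), where the estimate projects (248,188), with its stub toward tool −x. I'm descending to grasp it.

Request:
servo_tool(plan=[[[0,0,0.31],[0,0,0]],[[0,0,0.31],[0,0,0]],[[0,0,0.31],[0,0,0]],[[0,0,0.29],[0,0,0]],[[0,0,0],[0,0,0]]])

```text
time_s: 2.75
ee_pos: [0.4301, -0.2805, 0.0013]
tcp_rot: [-0.0, 0.914, -0.406, -0.003]
contact_force: [-0.4, 0.6, 0.1]
width: 0.06
grasp_force: 0.0
```

Request:
servo_tool(plan=[[[0,0,0],[0,0,0]],[[0,0,0],[0,0,0]],[[0,0,0],[0,0,0]],[[0,0,0],[0,0,0]],[[0,0,0],[0,0,0]],[[0,0,0],[0,0,0]]], gripper=1, squeeze=30)

```text
time_s: 3.35
ee_pos: [0.4338, -0.2813, 0.0064]
tcp_rot: [0.001, 0.914, -0.405, 0.002]
contact_force: [-2.5, -1.8, 8.3]
width: 0.0254
grasp_force: 29.8
```

Request:
servo_tool(plan=[[[0,0,-0.3],[0,0,0]],[[0,0,-0.4],[0,0,0]],[[0,0,-0.3],[0,0,0]],[[0,0,0],[0,0,0]]])

```text
time_s: 3.75
ee_pos: [0.4358, -0.2815, 0.1297]
tcp_rot: [0.0, 0.915, -0.404, 0.005]
contact_force: [0.8, -0.3, -1.1]
width: 0.025
grasp_force: 29.5
```

```bash
python3 -c "
from h import *
a=tray(-34,-28) if 0 else tray(-.034,-.028); b=(float(a[0]),float(a[1])); print(b)
chain((*b,.12,-4.6),(*b,.031,-4.6))
c=shot('wrist','pics/w2.png'); cv2.imwrite('pics/w2c.png',cv2.cvtColor(c['img'][180:330,140:370],cv2.COLOR_RGB2BGR))"
```

```text
(0.5714639482512796, -0.21368304516959372)
at [ 0.4358 -0.2815  0.1297] -47.7 t 3.8 w 0.025 gf 29.5
 turn 6 rows wz=-0.080
 shift 3 x [0.27, -0.16, 0.02] + [0.27, -0.17, 0.02]
 shift 1 x [0.0, -0.0, 0.37] + [0.0, -0.0, 0.37]
```

View pics/w2c.png

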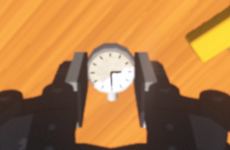

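Watch4 is held, slightly off its diameter. I'm carrying it to the tray.

Request:
servo_tool(plan=[[[0,0,0],[0,0,-0.08]],[[0,0,0],[0,0,-0.08]],[[0,0,0],[0,0,-0.08]],[[0,0,0],[0,0,-0.08]],[[0,0,0],[0,0,-0.08]],[[0,0,0],[0,0,-0.08]],[[0.27,-0.16,0.02],[0,0,0]],[[0.27,-0.16,0.02],[0,0,0]],[[0.27,-0.16,0.02],[0,0,0]],[[0.27,-0.17,0.02],[0,0,0]],[[0,0,0],[0,0,0]],[[0,0,0],[0,0,0]]])

```text
time_s: 5.0
ee_pos: [0.568, -0.2108, 0.1137]
tcp_rot: [-0.001, 0.999, -0.038, -0.001]
contact_force: [0.5, -0.7, -0.8]
width: 0.0256
grasp_force: 29.5
```

```bash
python3 -c "
from h import *
chain((.5715,-.2137,.032,-4.6))
c=shot('wrist','pics/w3.png')"
```

```text
at [ 0.568  -0.2108  0.1137] -4.4 t 5.0 w 0.0256 gf 29.5
 turn 1 rows wz=0.002
 shift 1 x [0.02, 0.01, 0.34] + [0.01, 0.01, 0.34]
```

View pics/w3.png

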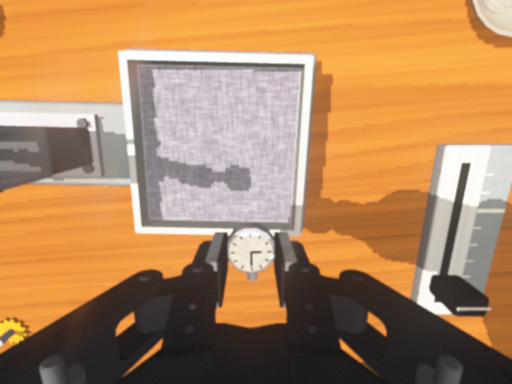

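The tray rim's outer corners are at (118,50), (315,54), (300,236) and (136,234). The slider's long line is at (492,210) with the track at column 465.

```bash
python3 - <<'E'
from h import *
c=load("pics/w3.png"); im=c["img"]; hsv=cv2.cvtColor(im,cv2.COLOR_RGB2HSV)
# rim: bright unsaturated
m=((hsv[...,1]<40)&(hsv[...,2]>190)).astype(np.uint8); 
for q in [(118,50),(315,54),(300,236),(136,234)]: print(ray(c,*q,.044).round(4))
P=np.array([ray(c,*q,.044)[:2] for q in [(118,50),(315,54),(300,236),(136,234)]])
print("ctr",P.mean(0),"sides",[np.linalg.norm(P[i]-P[i-1]).round(4) for i in range(4)])
e=P[1]-P[0];print("yaw",np.degrees(np.arctan2(-e[1],-e[0]))-90); e=P[0]-P[3]; print(np.degrees(np.arctan2(e[1],e[0])))
print("trackhi",ray(c,466,165,.014).round(4),"tracklo",ray(c,444,285,.014).round(4),"line",ray(c,477,211,.01).round(4),ray(c,504,211,.01).round(4))
E
```

```text
[ 0.6878 -0.1289  0.044 ]
[ 0.6751 -0.2635  0.044 ]
[ 0.5409 -0.2494  0.044 ]
[ 0.5527 -0.1161  0.044 ]
ctr [ 0.61413304 -0.18947073] sides [np.float64(0.1358), np.float64(0.1352), np.float64(0.1349), np.float64(0.1338)]
yaw -5.408502765051622
-5.405693374736667
trackhi [ 0.5834 -0.3994  0.014 ] tracklo [ 0.4653 -0.3933  0.014 ] line [ 0.5386 -0.4181  0.01  ] [ 0.5367 -0.4429  0.01  ]
```

The sides come to 134–136 mm against the 134 mm given, so the tray centre is (0.614, −0.1895) with yaw −5.4°.

```bash
sed -i 's/^S=.*/S=np.array([.6141,-.1895]); SY=-5.4/' h.py; python3 -c "
from h import *
b=tray(-.034,-.028); print(b)
chain((*b,.1,-5.4),(*b,.032,-5.4),(*b,.12,-5.4),(.45,-.23,.12,-5.4),(.419,-.145,.1,-75),(.419,-.145,.008,-75))"
```

```text
[ 0.57761586 -0.21417605]
at [ 0.5667 -0.2121  0.1139] -4.5 t 5.0 w 0.0251 gf 29.5
 turn 1 rows wz=0.010
 shift 0 x [0.09, 0.01, 0.12] + [0.09, 0.01, 0.12]
 shift 1 x [0.0, -0.0, 0.28] + [0.0, -0.0, 0.28]
 shift 1 x [0.0, -0.0, -0.37] + [0.0, -0.0, -0.36]
 shift 2 x [-0.35, 0.08, -0.0] + [-0.34, 0.07, -0.0]
 turn 9 rows wz=0.086
 shift 1 x [-0.38, 0.04, 0.08] + [-0.37, 0.03, 0.09]
 shift 1 x [-0.0, 0.0, 0.38] + [-0.0, 0.0, 0.38]
```

Request:
servo_tool(plan=[[[0.09,0.01,0.12],[0,0,0.01]],[[0,0,0],[0,0,0]],[[0,0,0.28],[0,0,0]],[[0,0,0.28],[0,0,0]],[[0,0,0],[0,0,0]],[[0,0,0],[0,0,0]]])

```text
time_s: 5.65
ee_pos: [0.5773, -0.2151, 0.0334]
tcp_rot: [-0.0, 0.999, -0.048, -0.001]
contact_force: [0.6, -0.5, 0.5]
width: 0.0251
grasp_force: 51.4
```

Request:
servo_tool(plan=[[[0,0,0],[0,0,0]],[[0,0,0],[0,0,0]],[[0,0,0],[0,0,0]],[[0,0,-0.2],[0,0,0]],[[0,0,-0.3],[0,0,0]],[[0,0,-0.23],[0,0,0]],[[0,0,0],[0,0,0]]], gripper=0.6)

```text
time_s: 6.35
ee_pos: [0.582, -0.2157, 0.1257]
tcp_rot: [0.001, 0.999, -0.048, 0.004]
contact_force: [0.7, -0.5, 0.5]
width: 0.0337
grasp_force: 0.0
```

```bash
python3 -c "
from h import *
chain((.45,-.23,.12,-5.4),(.419,-.145,.1,-75),(.419,-.145,.008,-75))
c=shot('wrist','pics/w4.png')"
```

```text
at [ 0.582  -0.2157  0.1257] -5.4 t 6.3 w 0.0337 gf 0.0
 turn 1 rows wz=-0.001
 shift 2 x [-0.36, 0.07, 0.02] + [-0.36, 0.08, 0.01]
 turn 9 rows wz=0.086
 shift 1 x [-0.38, 0.04, 0.08] + [-0.37, 0.03, 0.08]
 shift 1 x [-0.0, 0.0, 0.39] + [-0.0, 0.0, 0.38]
```

View pics/w4.png

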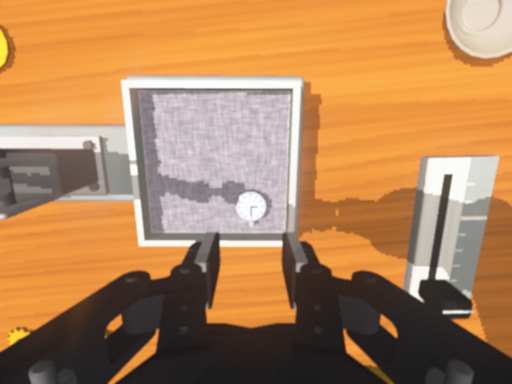

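The watch lies flat in the tray at (250,206). On to watch3.

Request:
servo_tool(plan=[[[-0.36,0.07,0.02],[0,0,0]],[[-0.36,0.07,0.02],[0,0,0]],[[-0.36,0.08,0.01],[0,0,0]],[[0,0,0],[0,0,0.086]],[[0,0,0],[0,0,0.086]],[[0,0,0],[0,0,0.086]],[[0,0,0],[0,0,0.086]],[[0,0,0],[0,0,0.086]],[[0,0,0],[0,0,0.086]],[[0,0,0],[0,0,0.086]],[[0,0,0],[0,0,0.086]],[[0,0,0],[0,0,0.086]]], gripper=0.3)

```text
time_s: 7.6
ee_pos: [0.4466, -0.228, 0.1141]
tcp_rot: [0.0, 0.791, -0.612, -0.001]
contact_force: [0.6, 0.1, 0.4]
width: 0.0597
grasp_force: 0.0
```

Request:
servo_tool(plan=[[[-0.38,0.04,0.08],[0,0,0]],[[-0.37,0.03,0.08],[0,0,0]],[[0,0,0],[0,0,0]],[[0,0,0],[0,0,0]]])

```text
time_s: 8.0
ee_pos: [0.4149, -0.1423, 0.095]
tcp_rot: [0.0, 0.794, -0.609, -0.001]
contact_force: [-0.1, 0.8, 0.6]
width: 0.06
grasp_force: 0.0
```

```bash
cat >> h.py <<'E'
def wpos(c,p,R=40,h=.008):
    """refine white-dial centre near world point p in picture c"""
    u,v=map(int,proj(c,[p[0],p[1],h])); H,W=c["img"].shape[:2]
    u0,u1,v0,v1=max(0,u-R),min(W,u+R),max(0,v-R),min(H,v+R)
    s=cv2.cvtColor(c["img"][v0:v1,u0:u1],cv2.COLOR_RGB2HSV)
    m=((s[...,1]<70)&(s[...,2]>140)).astype(np.uint8); d=cv2.distanceTransform(cv2.copyMakeBorder(m,1,1,1,1,0),cv2.DIST_L2,5)[1:-1,1:-1]
    y,x=np.unravel_index(d.argmax(),d.shape); return ray(c,u0+x,v0+y,h).round(4), round(float(d.max()),1),(u,v),(u0+x,v0+y)
E
python3 -c "
from h import *
c=load('pics/w4.png'); print('placed',wpos(c,(.58,-.215),30,.032), tray(-.034,-.028))
c=shot('wrist','pics/w5.png'); print(wpos(c,(.419,-.145)))
t=shot('top','pics/t5.png')
for p in [(.656,.214),(.422,.193),(.4265,-.0346)]: print(wpos(t,p,11))
chain((.419,-.145,.008,-75))
"
```

```text
placed (array([ 0.5699, -0.2127,  0.032 ]), 17.0, (249, 202), (np.int64(248), np.int64(214))) [ 0.57761586 -0.21417605]
(array([ 0.4189, -0.1427,  0.008 ]), 15.8, (245, 198), (np.int64(245), np.int64(201)))
(array([0.6564, 0.214 , 0.008 ]), 3.6, (184, 144), (np.int64(184), np.int64(144)))
(array([0.4224, 0.1945, 0.008 ]), 3.6, (188, 221), (np.int64(188), np.int64(221)))
(array([ 0.4274, -0.0347,  0.008 ]), 4.0, (263, 221), (np.int64(264), np.int64(221)))
at [ 0.4167 -0.1445  0.0956] -75.1 t 8.1 w 0.0596 gf 0.0
 turn 1 rows wz=-0.001
 shift 1 x [0.0, -0.01, 0.37] + [0.01, -0.01, 0.36]
```

Request:
servo_tool(plan=[[[0,-0.01,0.36],[0,0,0]],[[0,-0.01,0.35],[0,0,0]],[[0,0,0],[0,0,0]]])

```text
time_s: 8.4
ee_pos: [0.4172, -0.1433, 0.0068]
tcp_rot: [0.0, 0.792, -0.61, -0.003]
contact_force: [-0.3, -0.5, 1.1]
width: 0.0596
grasp_force: 0.0
```

Request:
servo_tool(plan=[[[0,0,0],[0,0,0]],[[0,0,0],[0,0,0]],[[0,0,0],[0,0,0]],[[0,0,0],[0,0,0]],[[0,0,0],[0,0,0]],[[0,0,0],[0,0,0]]], gripper=1)

```text
time_s: 9.0
ee_pos: [0.4188, -0.1429, 0.0111]
tcp_rot: [-0.0, 0.793, -0.609, 0.001]
contact_force: [-0.0, -0.6, 0.1]
width: 0.0
grasp_force: 0.0
```

Request:
servo_tool(plan=[[[0,0,-0.3],[0,0,0]],[[0,0,-0.4],[0,0,0]],[[0,0,-0.3],[0,0,0]],[[0,0,0],[0,0,0]]])

```text
time_s: 9.4
ee_pos: [0.4207, -0.1437, 0.134]
tcp_rot: [-0.001, 0.793, -0.609, 0.004]
contact_force: [1.0, -0.4, 0.2]
width: 0.0001
grasp_force: 0.0
```

```bash
python3 -c "
from h import *
b=tray(.034,-.028); print(b)
chain((.42,-.145,.13,-5.4),(*b,.12,-5.4),(*b,.033,-5.4))
c=shot('wrist','pics/w6.png')"
```

```text
[ 0.64531407 -0.22057542]
at [ 0.4207 -0.1437  0.134 ] -75.1 t 9.4 w 0.0001 gf 0.0
 turn 9 rows wz=-0.086
 shift 0 x [-0.0, 0.01, 0.03] + [-0.0, 0.01, 0.03]
 shift 4 x [0.38, 0.09, 0.02] + [0.4, 0.09, 0.01]
 shift 1 x [0.0, 0.0, 0.36] + [0.0, 0.0, 0.36]
```

The tips settled 11 mm up and closed over the watch. I'll check where it lies and go lower.

```bash
python3 -c "
from h import *
c=load('pics/w6.png'); print(wpos(c,(.419,-.143),60))
chain((.419,-.145,.05,-75),(.419,-.145,.005,-75))
c=shot('wrist','pics/w6.png')
cv2.imwrite('pics/w6c.png',cv2.cvtColor(c['img'][130:330,130:380],cv2.COLOR_RGB2BGR))"
```

```text
(array([ 0.4191, -0.1431,  0.008 ]), 13.4, (252, 193), (np.int64(252), np.int64(193)))
at [ 0.4198 -0.143   0.1324] -75.0 t 9.4 w -0.0001 gf 0.0
 turn 1 rows wz=-0.000
 shift 1 x [0.01, 0.01, 0.34] + [0.0, 0.0, 0.35]
 shift 0 x [0.0, 0.0, 0.37] + [0.0, 0.0, 0.37]
```

View pics/w6c.png

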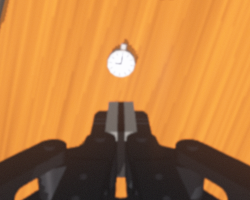

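It is undisturbed; its stub points to tool +x. Retrying lower.

Request:
servo_tool(plan=[[[0,0,0],[0,0,0]],[[0,0,0.36],[0,0,0]],[[0,0,0.36],[0,0,0]],[[0,0,0.35],[0,0,0]],[[0,0,0],[0,0,0]],[[0,0,0],[0,0,0]],[[0,0,0],[0,0,0]]], gripper=0.4)

```text
time_s: 10.2
ee_pos: [0.4173, -0.1431, 0.0013]
tcp_rot: [0.0, 0.792, -0.61, -0.001]
contact_force: [-0.2, -0.8, -0.0]
width: 0.0511
grasp_force: 0.0
```

Request:
servo_tool(plan=[[[0,0,0],[0,0,0]],[[0,0,0],[0,0,0]],[[0,0,0],[0,0,0]],[[0,0,0],[0,0,0]],[[0,0,0],[0,0,0]],[[0,0,0],[0,0,0]]], gripper=1)

```text
time_s: 10.8
ee_pos: [0.4183, -0.143, 0.0024]
tcp_rot: [-0.0, 0.793, -0.609, 0.0]
contact_force: [0.2, 0.7, 5.0]
width: 0.0258
grasp_force: 29.8
```

Request:
servo_tool(plan=[[[0,0,-0.3],[0,0,0]],[[0,0,-0.4],[0,0,0]],[[0,0,-0.3],[0,0,0]],[[0,0,0],[0,0,0]]])

```text
time_s: 11.2
ee_pos: [0.4209, -0.1437, 0.1254]
tcp_rot: [-0.001, 0.793, -0.609, 0.004]
contact_force: [0.1, -0.5, -0.4]
width: 0.0258
grasp_force: 29.7
```

```bash
python3 -c "
from h import *
b=tray(.034,-.028); print(b)
chain((.42,-.145,.13,-5.4),(*b,.12,-5.4),(*b,.033,-5.4))
c=shot('wrist','pics/w7.png')"
```

```text
[ 0.64531407 -0.22057542]
at [ 0.4209 -0.1437  0.1254] -75.1 t 11.2 w 0.0258 gf 29.7
 turn 9 rows wz=-0.086
 shift 0 x [-0.01, 0.01, -0.04] + [-0.01, 0.01, -0.04]
 shift 4 x [0.39, 0.09, 0.02] + [0.37, 0.09, 0.01]
 shift 1 x [0.0, 0.0, 0.36] + [0.0, 0.0, 0.36]
```

Request:
servo_tool(plan=[[[0,0,-0.02],[0,0,-0.086]],[[0,0,-0.02],[0,0,-0.086]],[[0,0,0],[0,0,-0.086]],[[0,0,0],[0,0,-0.086]],[[0,0,0],[0,0,-0.086]],[[0,0,0],[0,0,-0.086]],[[0,0,0],[0,0,-0.086]],[[0,0,0],[0,0,-0.086]],[[0,0,0],[0,0,-0.086]]])

```text
time_s: 12.15
ee_pos: [0.4176, -0.1425, 0.1257]
tcp_rot: [-0.001, 0.999, -0.045, -0.001]
contact_force: [-0.8, -0.4, -0.3]
width: 0.0262
grasp_force: 29.7
```

Request:
servo_tool(plan=[[[0.39,0.09,0.02],[0,0,0]],[[0.39,0.09,0.02],[0,0,0]],[[0.39,0.09,0.02],[0,0,0]],[[0.39,0.09,0.02],[0,0,0]],[[0.36,0.1,0.01],[0,0,0]],[[0,0,0],[0,0,0]],[[0,0,0],[0,0,0]],[[0,0,0],[0,0,0]]])

```text
time_s: 12.95
ee_pos: [0.6401, -0.219, 0.1144]
tcp_rot: [-0.001, 0.999, -0.048, -0.002]
contact_force: [0.3, -0.0, -0.3]
width: 0.0261
grasp_force: 29.7
```

```bash
python3 -c "
from h import *
b=tray(.034,-.028); print(b)
chain((*b,.029,-5.4))"
```

```text
[ 0.64531407 -0.22057542]
at [ 0.6401 -0.219   0.1144] -5.5 t 12.9 w 0.0261 gf 29.7
 turn 1 rows wz=-0.001
 shift 1 x [0.02, 0.0, 0.36] + [0.02, 0.01, 0.35]
```

Request:
servo_tool(plan=[[[0.03,0,0.35],[0,0,0]],[[0.01,0,0.35],[0,0,0]],[[0,0,0],[0,0,0]],[[0,0,0],[0,0,0]],[[0,0,0],[0,0,0]]])

```text
time_s: 13.45
ee_pos: [0.6471, -0.2204, 0.0338]
tcp_rot: [0.0, 0.999, -0.048, 0.0]
contact_force: [0.3, 0.4, -0.7]
width: 0.0261
grasp_force: 36.0
```

Request:
servo_tool(plan=[[[0,0,0],[0,0,0]],[[0,0,0],[0,0,0]],[[0,0,0],[0,0,0]],[[0,0,-0.2],[0,0,0]],[[0,0,-0.3],[0,0,0]],[[0,0,-0.23],[0,0,0]],[[0,0,0],[0,0,0]]], gripper=0.6)

```text
time_s: 14.15
ee_pos: [0.6504, -0.2218, 0.1246]
tcp_rot: [0.001, 0.999, -0.048, 0.004]
contact_force: [0.5, -0.7, 0.4]
width: 0.0341
grasp_force: 0.0
```

```bash
python3 -c "
from h import *
chain((.46,-.18,.12,-5.4),(.427,-.0347,.1,45),(.427,-.0347,.003,45))
c=shot('wrist','pics/w8.png')"
```

```text
at [ 0.6504 -0.2218  0.1246] -5.5 t 14.2 w 0.0341 gf 0.0
 turn 1 rows wz=-0.001
 shift 4 x [-0.32, -0.04, 0.01] + [-0.33, -0.04, -0.0]
 turn 7 rows wz=-0.080
 shift 3 x [0.16, -0.26, 0.04] + [0.18, -0.27, 0.05]
 shift 2 x [-0.0, -0.0, 0.27] + [-0.0, -0.0, 0.26]
```

View pics/w8.png

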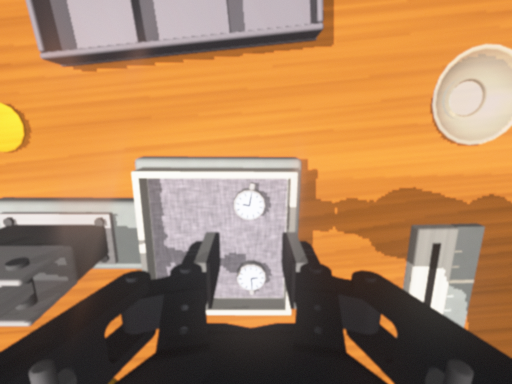

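Two watches lie flat at (250,204) and (251,278). Next is watch2.

Request:
servo_tool(plan=[[[-0.32,-0.04,0.01],[0,0,0]],[[-0.32,-0.04,0.01],[0,0,0]],[[-0.32,-0.04,0.01],[0,0,0]],[[-0.32,-0.04,0.01],[0,0,0]],[[-0.33,-0.04,0],[0,0,0]],[[0,0,0],[0,0,-0.08]],[[0,0,0],[0,0,-0.08]],[[0,0,0],[0,0,-0.08]],[[0,0,0],[0,0,-0.08]],[[0,0,0],[0,0,-0.08]],[[0,0,0],[0,0,-0.08]],[[0,0,0],[0,0,-0.08]]], gripper=0.4)

```text
time_s: 15.4
ee_pos: [0.4563, -0.1776, 0.114]
tcp_rot: [-0.001, 0.923, 0.385, -0.001]
contact_force: [-0.1, -0.7, -0.7]
width: 0.0512
grasp_force: 0.0
```

Request:
servo_tool(plan=[[[0.16,-0.26,0.04],[0,0,0]],[[0.16,-0.26,0.04],[0,0,0]],[[0.16,-0.26,0.04],[0,0,0]],[[0.18,-0.27,0.05],[0,0,0]],[[0,0,0],[0,0,0]],[[0,0,0],[0,0,0]],[[0,0,0],[0,0,0]]])

```text
time_s: 16.1
ee_pos: [0.4242, -0.0339, 0.0943]
tcp_rot: [0.0, 0.924, 0.382, -0.0]
contact_force: [-0.2, 0.4, 0.3]
width: 0.0513
grasp_force: 0.0
```

```bash
python3 -c "
from h import *
c=shot('wrist','pics/w9.png'); print(wpos(c,(.427,-.0347)))
t=shot('top','pics/t9.png')
for p in [(.656,.214),(.422,.193),(.4265,-.0346)]: print(wpos(t,p,11))
chain((.427,-.0347,.003,45))
"
```

```text
(array([ 0.4262, -0.033 ,  0.008 ]), 13.4, (254, 200), (np.int64(252), np.int64(200)))
(array([0.6564, 0.214 , 0.008 ]), 3.6, (184, 144), (np.int64(184), np.int64(144)))
(array([0.4224, 0.1945, 0.008 ]), 3.6, (188, 221), (np.int64(188), np.int64(221)))
(array([0.4599, 0.0023, 0.008 ]), 0.0, (263, 221), (np.int64(252), np.int64(210)))
at [ 0.4245 -0.0344  0.0945] 44.8 t 16.2 w 0.0511 gf 0.0
 turn 1 rows wz=-0.002
 shift 1 x [0.01, 0.01, 0.38] + [0.0, 0.01, 0.38]
```

Request:
servo_tool(plan=[[[0.01,0,0.38],[0,0,0]],[[0.01,0,0.38],[0,0,0]],[[0,0,0],[0,0,0]],[[0,0,0],[0,0,0]],[[0,0,0],[0,0,0]]])

```text
time_s: 16.7
ee_pos: [0.4294, -0.0322, 0.0077]
tcp_rot: [-0.0, 0.924, 0.382, 0.0]
contact_force: [0.3, 0.4, 0.3]
width: 0.0512
grasp_force: 0.0
```

Request:
servo_tool(plan=[[[0,0,0],[0,0,0]],[[0,0,0],[0,0,0]],[[0,0,0],[0,0,0]],[[0,0,0],[0,0,0]],[[0,0,0],[0,0,0]],[[0,0,0],[0,0,0]]], gripper=1)

```text
time_s: 17.3
ee_pos: [0.4295, -0.0316, 0.0081]
tcp_rot: [0.0, 0.924, 0.382, 0.0]
contact_force: [-0.4, -0.4, 11.7]
width: 0.0248
grasp_force: 28.8
```

Request:
servo_tool(plan=[[[0,0,-0.3],[0,0,0]],[[0,0,-0.4],[0,0,0]],[[0,0,-0.3],[0,0,0]],[[0,0,0],[0,0,0]]])

```text
time_s: 17.7
ee_pos: [0.4316, -0.0315, 0.1311]
tcp_rot: [0.001, 0.924, 0.382, 0.003]
contact_force: [0.4, -0.0, -0.3]
width: 0.0242
grasp_force: 29.5
```

```bash
python3 -c "
from h import *
b=tray(.0,0); print(b)
chain((.43,-.19,.12,-5.4),(*b,.12,-5.4),(*b,.029,-5.4))"
```

```text
[ 0.6141 -0.1895]
at [ 0.4316 -0.0315  0.1311] 44.9 t 17.7 w 0.0242 gf 29.5
 turn 7 rows wz=0.080
 shift 3 x [0.03, 0.33, 0.02] + [0.02, 0.33, 0.03]
 shift 3 x [0.38, -0.04, 0.0] + [0.39, -0.03, 0.0]
 shift 1 x [-0.0, -0.0, 0.38] + [-0.0, -0.0, 0.38]
```

Request:
servo_tool(plan=[[[0,0,0],[0,0,0.08]],[[0,0,0],[0,0,0.08]],[[0,0,0],[0,0,0.08]],[[0,0,0],[0,0,0.08]],[[0,0,0],[0,0,0.08]],[[0,0,0],[0,0,0.08]],[[0,0,0],[0,0,0.08]],[[0.03,0.33,0.02],[0,0,0]],[[0.03,0.33,0.02],[0,0,0]],[[0.03,0.33,0.02],[0,0,0]],[[0.02,0.33,0.03],[0,0,0]]])

```text
time_s: 18.8
ee_pos: [0.4267, -0.1916, 0.1155]
tcp_rot: [0.0, 0.999, -0.047, -0.001]
contact_force: [0.7, 0.3, 0.4]
width: 0.0245
grasp_force: 29.5
```

Request:
servo_tool(plan=[[[0.38,-0.04,0],[0,0,0]],[[0.38,-0.04,0],[0,0,0]],[[0.38,-0.04,0],[0,0,0]],[[0.39,-0.03,0],[0,0,0]],[[0,0,0],[0,0,0]],[[0,0,0],[0,0,0]],[[0,0,0],[0,0,0]]])

```text
time_s: 19.5
ee_pos: [0.609, -0.1898, 0.114]
tcp_rot: [-0.0, 0.999, -0.048, -0.003]
contact_force: [0.1, -0.6, 0.3]
width: 0.0248
grasp_force: 29.5
```

```bash
python3 -c "
from h import *
b=tray(.0,0)
chain((*b,.033,-5.4))
c=shot('wrist','pics/w10.png')
cv2.imwrite('pics/w10c.png',cv2.cvtColor(c['img'][100:360,110:400],cv2.COLOR_RGB2BGR))"
```

```text
at [ 0.609  -0.1898  0.114 ] -5.5 t 19.5 w 0.0248 gf 29.5
 turn 1 rows wz=-0.001
 shift 1 x [0.02, -0.0, 0.34] + [0.02, -0.01, 0.33]
```

View pics/w10c.png

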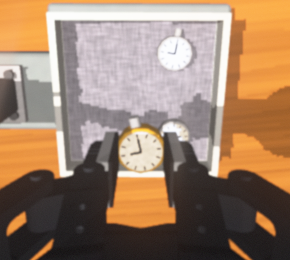

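Watch2 is held level. I'm lowering it to the centre of the tray.

Request:
servo_tool(plan=[[[0.02,0,0.34],[0,0,0]],[[0.01,0,0.34],[0,0,0]],[[0,0,0],[0,0,0]],[[0,0,0],[0,0,0]],[[0,0,0],[0,0,0]]])

```text
time_s: 20.05
ee_pos: [0.6147, -0.1909, 0.0345]
tcp_rot: [0.0, 0.999, -0.048, -0.001]
contact_force: [0.4, -0.4, -0.5]
width: 0.0243
grasp_force: 84.6
```

Request:
servo_tool(plan=[[[0,0,0],[0,0,0]],[[0,0,0],[0,0,0]],[[0,0,0],[0,0,0]],[[0,0,-0.2],[0,0,0]],[[0,0,-0.3],[0,0,0]],[[0,0,-0.23],[0,0,0]],[[0,0,0],[0,0,0]]], gripper=0.6)

```text
time_s: 20.75
ee_pos: [0.6179, -0.1914, 0.1248]
tcp_rot: [0.001, 0.999, -0.048, 0.002]
contact_force: [1.0, -0.8, -0.9]
width: 0.0342
grasp_force: 0.0
```

```bash
python3 -c "
from h import *
chain((.45,-.18,.12,-5.4),(.4222,.1945,.12,-14),(.4222,.1945,.003,-14))"
```

```text
at [ 0.6179 -0.1914  0.1248] -5.4 t 20.8 w 0.0342 gf 0.0
 turn 1 rows wz=-0.001
 shift 3 x [-0.35, 0.01, 0.01] + [-0.35, 0.01, 0.01]
 turn 2 rows wz=0.048
 shift 7 x [-0.12, -0.37, -0.0] + [-0.14, -0.38, -0.0]
 shift 2 x [-0.0, -0.0, 0.32] + [-0.0, -0.0, 0.33]
```

Request:
servo_tool(plan=[[[-0.35,0.01,0.01],[0,0,0]],[[-0.35,0.01,0.01],[0,0,0]],[[-0.35,0.01,0.01],[0,0,0]],[[-0.35,0.01,0.01],[0,0,0]],[[0,0,0],[0,0,0.048]],[[0,0,0],[0,0,0.048]]], gripper=0.4)

```text
time_s: 21.35
ee_pos: [0.4444, -0.1788, 0.1158]
tcp_rot: [-0.0, 0.992, -0.125, -0.004]
contact_force: [0.4, -0.4, 0.9]
width: 0.0515
grasp_force: 0.0
```

Request:
servo_tool(plan=[[[-0.12,-0.37,0],[0,0,0]],[[-0.12,-0.37,0],[0,0,0]],[[-0.12,-0.37,0],[0,0,0]],[[-0.12,-0.37,0],[0,0,0]],[[-0.12,-0.37,0],[0,0,0]],[[-0.12,-0.37,0],[0,0,0]],[[-0.12,-0.37,0],[0,0,0]],[[-0.14,-0.38,0],[0,0,0]],[[0,0,0],[0,0,0]],[[0,0,0],[0,0,0]]])

```text
time_s: 22.35
ee_pos: [0.4189, 0.1968, 0.116]
tcp_rot: [0.0, 0.993, -0.12, -0.003]
contact_force: [0.1, -1.4, -1.0]
width: 0.0512
grasp_force: 0.0
```

```bash
python3 -c "
from h import *
c=shot('wrist','pics/w11.png'); w=wpos(c,(.4222,.1945)); print(w)
t=shot('top','pics/t11.png')
for p in [(.656,.214)]: print(wpos(t,p,11))
chain((*w[0][:2],.004,-14))
"
```

```text
(array([0.4215, 0.1953, 0.008 ]), 12.4, (251, 191), (np.int64(251), np.int64(192)))
(array([0.6564, 0.214 , 0.008 ]), 3.6, (184, 144), (np.int64(184), np.int64(144)))
at [0.4192 0.1938 0.1162] -14.2 t 22.4 w 0.0513 gf 0.0
 turn 1 rows wz=-0.002
 shift 2 x [0.01, -0.01, 0.31] + [-0.0, 0.0, 0.31]
```

Request:
servo_tool(plan=[[[0.01,-0.01,0.32],[0,0,0]],[[0.01,0,0.32],[0,0,0]],[[0,0,0.31],[0,0,0]],[[0,0,0],[0,0,0]],[[0,0,0],[0,0,0]],[[0,0,0],[0,0,0]]])

```text
time_s: 23.05
ee_pos: [0.4222, 0.1948, 0.0038]
tcp_rot: [0.0, 0.992, -0.123, -0.002]
contact_force: [0.2, 0.1, 1.0]
width: 0.0511
grasp_force: 0.0
```

Request:
servo_tool(plan=[[[0,0,0],[0,0,0]],[[0,0,0],[0,0,0]],[[0,0,0],[0,0,0]],[[0,0,0],[0,0,0]],[[0,0,0],[0,0,0]],[[0,0,0],[0,0,0]]], gripper=1)

```text
time_s: 23.65
ee_pos: [0.4223, 0.196, 0.004]
tcp_rot: [-0.0, 0.992, -0.123, -0.001]
contact_force: [-0.9, -0.1, 8.0]
width: 0.0255
grasp_force: 28.9
```

Request:
servo_tool(plan=[[[0,0,-0.3],[0,0,0]],[[0,0,-0.4],[0,0,0]],[[0,0,-0.3],[0,0,0]],[[0,0,0],[0,0,0]]])

```text
time_s: 24.05
ee_pos: [0.4248, 0.1972, 0.1271]
tcp_rot: [-0.003, 0.992, -0.122, 0.002]
contact_force: [0.5, 0.0, 0.0]
width: 0.026
grasp_force: 29.6
```

```bash
python3 -c "
from h import *
b=tray(-.034,0.028); print(b)
chain((.44,-.16,.12,-5.4),(*b,.12,-5.4),(*b,.033,-5.4))"
```

```text
[ 0.58288593 -0.15842458]
at [0.4248 0.1972 0.1271] -14.1 t 24.1 w 0.026 gf 29.6
 turn 2 rows wz=-0.048
 shift 7 x [0.05, 0.37, 0.01] + [0.06, 0.36, -0.01]
 shift 2 x [0.39, -0.04, -0.0] + [0.4, -0.04, -0.0]
 shift 1 x [0.0, -0.0, 0.36] + [0.0, -0.0, 0.36]
```

Request:
servo_tool(plan=[[[0,0,0],[0,0,-0.048]],[[0,0,0],[0,0,-0.048]],[[0.05,0.37,0.01],[0,0,0]],[[0.05,0.37,0.01],[0,0,0]],[[0.05,0.37,0.01],[0,0,0]],[[0.05,0.37,0.01],[0,0,0]],[[0.05,0.37,0.01],[0,0,0]],[[0.05,0.37,0.01],[0,0,0]],[[0.05,0.37,0.01],[0,0,0]],[[0.06,0.36,-0.01],[0,0,0]]])

```text
time_s: 25.05
ee_pos: [0.4366, -0.1627, 0.1148]
tcp_rot: [-0.0, 0.999, -0.047, -0.003]
contact_force: [0.6, 0.3, -0.4]
width: 0.0258
grasp_force: 29.6
```

Request:
servo_tool(plan=[[[0.39,-0.04,0],[0,0,0]],[[0.39,-0.04,0],[0,0,0]],[[0.4,-0.04,0],[0,0,0]],[[0,0,0],[0,0,0]],[[0,0,0],[0,0,0]],[[0,0,0],[0,0,0]]])

```text
time_s: 25.65
ee_pos: [0.5777, -0.1601, 0.1138]
tcp_rot: [-0.0, 0.999, -0.048, -0.004]
contact_force: [-1.1, -0.5, 0.6]
width: 0.0258
grasp_force: 29.7
```

```bash
python3 -c "
from h import *
b=tray(-.034,.028)
chain((*b,.031,-5.4)); shot('wrist','pics/w12.png')"
```

```text
at [ 0.5777 -0.1601  0.1138] -5.5 t 25.6 w 0.0258 gf 29.7
 turn 1 rows wz=-0.001
 shift 1 x [0.02, -0.01, 0.34] + [0.02, -0.01, 0.35]
```

Request:
servo_tool(plan=[[[0.02,-0.01,0.34],[0,0,0]],[[0.01,0,0.34],[0,0,0]],[[0,0,0],[0,0,0]],[[0,0,0],[0,0,0]],[[0,0,0],[0,0,0]]])

```text
time_s: 26.2
ee_pos: [0.5835, -0.16, 0.0344]
tcp_rot: [0.0, 0.999, -0.048, -0.002]
contact_force: [0.0, 0.5, 0.4]
width: 0.0258
grasp_force: 40.5
```

Request:
servo_tool(plan=[[[0,0,0],[0,0,0]],[[0,0,0],[0,0,0]],[[0,0,0],[0,0,0]],[[0,0,-0.2],[0,0,0]],[[0,0,-0.3],[0,0,0]],[[0,0,-0.23],[0,0,0]],[[0,0,0],[0,0,0]]], gripper=0.6)

```text
time_s: 26.9
ee_pos: [0.5867, -0.1606, 0.1246]
tcp_rot: [0.001, 0.999, -0.048, 0.002]
contact_force: [-0.0, -0.7, -0.0]
width: 0.0342
grasp_force: 0.0
```

```bash
python3 -c "
from h import *
shot('wrist','pics/w13.png')
chain((.44,-.14,.12,-5.4),(.46,.2,.12,-34),(.656,.214,.12,-34),(.656,.214,.003,-34))"
```

```text
at [ 0.5853 -0.1599  0.1227] -5.4 t 26.9 w 0.0341 gf 0.0
 turn 1 rows wz=-0.000
 shift 3 x [-0.31, -0.01, 0.01] + [-0.29, -0.02, -0.01]
 turn 4 rows wz=0.079
 shift 7 x [-0.18, -0.31, 0.0] + [-0.19, -0.27, 0.0]
 shift 4 x [0.26, -0.2, 0.0] + [0.25, -0.21, 0.0]
 shift 2 x [0.0, -0.0, 0.33] + [0.0, -0.0, 0.32]
```

Request:
servo_tool(plan=[[[-0.31,-0.01,0.01],[0,0,0]],[[-0.31,-0.01,0.01],[0,0,0]],[[-0.31,-0.01,0.01],[0,0,0]],[[-0.29,-0.02,-0.01],[0,0,0]],[[0,0,0],[0,0,0.079]],[[0,0,0],[0,0,0.079]],[[0,0,0],[0,0,0.079]],[[0,0,0],[0,0,0.079]]], gripper=0.4)

```text
time_s: 27.75
ee_pos: [0.4376, -0.1394, 0.1179]
tcp_rot: [0.001, 0.956, -0.294, -0.003]
contact_force: [0.2, -0.5, -1.0]
width: 0.0517
grasp_force: 0.0
```

Request:
servo_tool(plan=[[[-0.18,-0.31,0],[0,0,0]],[[-0.18,-0.31,0],[0,0,0]],[[-0.18,-0.31,0],[0,0,0]],[[-0.18,-0.31,0],[0,0,0]],[[-0.18,-0.31,0],[0,0,0]],[[-0.18,-0.31,0],[0,0,0]],[[-0.18,-0.31,0],[0,0,0]],[[-0.19,-0.27,0],[0,0,0]]])

```text
time_s: 28.55
ee_pos: [0.4568, 0.2025, 0.1178]
tcp_rot: [0.001, 0.957, -0.291, -0.003]
contact_force: [1.1, -0.2, -0.0]
width: 0.0515
grasp_force: 0.0
```

Request:
servo_tool(plan=[[[0.26,-0.2,0],[0,0,0]],[[0.26,-0.2,0],[0,0,0]],[[0.26,-0.2,0],[0,0,0]],[[0.26,-0.2,0],[0,0,0]],[[0.25,-0.21,0],[0,0,0]],[[0,0,0],[0,0,0]],[[0,0,0],[0,0,0]],[[0,0,0],[0,0,0]]])

```text
time_s: 29.35
ee_pos: [0.6511, 0.2145, 0.1164]
tcp_rot: [0.001, 0.957, -0.291, -0.004]
contact_force: [-0.9, 0.7, -0.0]
width: 0.0513
grasp_force: 0.0
```

```bash
python3 -c "
from h import *
c=shot('wrist','pics/w14.png'); w=wpos(c,(.656,.214)); print(w)
t=shot('top','pics/t14.png')
chain((*w[0][:2],.004,-34))
"
```

```text
(array([0.6548, 0.2168, 0.008 ]), 13.0, (246, 190), (np.int64(245), np.int64(193)))
at [0.6514 0.2147 0.1171] -33.9 t 29.4 w 0.0512 gf 0.0
 turn 1 rows wz=0.001
 shift 2 x [0.0, -0.01, 0.31] + [0.01, -0.01, 0.32]
```

Request:
servo_tool(plan=[[[0.01,-0.01,0.32],[0,0,0]],[[0.01,-0.01,0.32],[0,0,0]],[[0,0,0.32],[0,0,0]],[[0,0,0],[0,0,0]],[[0,0,0],[0,0,0]],[[0,0,0],[0,0,0]]])

```text
time_s: 30.05
ee_pos: [0.656, 0.2154, 0.0037]
tcp_rot: [0.0, 0.957, -0.291, -0.002]
contact_force: [-0.4, -1.2, 0.2]
width: 0.0517
grasp_force: 0.0
```

Request:
servo_tool(plan=[[[0,0,0],[0,0,0]],[[0,0,0],[0,0,0]],[[0,0,0],[0,0,0]],[[0,0,0],[0,0,0]],[[0,0,0],[0,0,0]],[[0,0,0],[0,0,0]]], gripper=1)

```text
time_s: 30.65
ee_pos: [0.6564, 0.2157, 0.0039]
tcp_rot: [0.0, 0.957, -0.291, -0.002]
contact_force: [-1.8, 0.2, 7.2]
width: 0.026
grasp_force: 29.3
```

Request:
servo_tool(plan=[[[0,0,-0.3],[0,0,0]],[[0,0,-0.4],[0,0,0]],[[0,0,-0.3],[0,0,0]],[[0,0,0],[0,0,0]]])

```text
time_s: 31.05
ee_pos: [0.6611, 0.2158, 0.1288]
tcp_rot: [-0.003, 0.957, -0.292, 0.002]
contact_force: [1.0, 0.4, -1.7]
width: 0.0256
grasp_force: 29.6
```

```bash
python3 -c "
from h import *
b=tray(.034,0.028); print(b)
chain((.46,.2,.12,-34),(.44,-.15,.12,-5.4),(*b,.12,-5.4),(*b,.033,-5.4))"
```

```text
[ 0.65058414 -0.16482395]
at [0.6611 0.2158 0.1288] -33.9 t 31.1 w 0.0256 gf 29.6
 turn 1 rows wz=0.001
 shift 4 x [-0.26, 0.21, 0.01] + [-0.28, 0.21, 0.03]
 turn 4 rows wz=-0.079
 shift 7 x [0.01, 0.36, 0.0] + [0.04, 0.4, 0.0]
 shift 4 x [0.35, -0.01, 0.0] + [0.36, -0.0, 0.0]
 shift 1 x [0.0, -0.0, 0.36] + [0.0, -0.0, 0.37]
```

Request:
servo_tool(plan=[[[-0.26,0.21,0.01],[0,0,0]],[[-0.26,0.21,0.01],[0,0,0]],[[-0.26,0.21,0.01],[0,0,0]],[[-0.26,0.21,0.01],[0,0,0]],[[-0.28,0.21,0.03],[0,0,0]],[[0,0,0],[0,0,-0.079]],[[0,0,0],[0,0,-0.079]],[[0,0,0],[0,0,-0.079]],[[0,0,0],[0,0,-0.079]]])

```text
time_s: 31.95
ee_pos: [0.4543, 0.199, 0.1147]
tcp_rot: [0.0, 0.999, -0.045, -0.003]
contact_force: [-0.1, -1.1, 0.5]
width: 0.0261
grasp_force: 29.6
```

Request:
servo_tool(plan=[[[0.01,0.36,0],[0,0,0]],[[0.01,0.36,0],[0,0,0]],[[0.01,0.36,0],[0,0,0]],[[0.01,0.36,0],[0,0,0]],[[0.01,0.36,0],[0,0,0]],[[0.01,0.36,0],[0,0,0]],[[0.01,0.36,0],[0,0,0]],[[0.04,0.4,0],[0,0,0]]])

```text
time_s: 32.75
ee_pos: [0.4337, -0.1518, 0.1146]
tcp_rot: [-0.0, 0.999, -0.047, -0.003]
contact_force: [0.8, -0.1, 0.1]
width: 0.0259
grasp_force: 29.7
```

Request:
servo_tool(plan=[[[0.35,-0.01,0],[0,0,0]],[[0.35,-0.01,0],[0,0,0]],[[0.35,-0.01,0],[0,0,0]],[[0.35,-0.01,0],[0,0,0]],[[0.36,0,0],[0,0,0]],[[0,0,0],[0,0,0]],[[0,0,0],[0,0,0]],[[0,0,0],[0,0,0]]])

```text
time_s: 33.55
ee_pos: [0.6433, -0.1662, 0.1132]
tcp_rot: [-0.0, 0.999, -0.048, -0.004]
contact_force: [0.3, -0.0, -0.1]
width: 0.0258
grasp_force: 29.7
```

```bash
python3 -c "
from h import *
b=tray(.034,.028)
chain((*b,.031,-5.4)); shot('wrist','pics/w15.png')"
```

```text
at [ 0.6433 -0.1662  0.1132] -5.5 t 33.5 w 0.0258 gf 29.7
 turn 1 rows wz=-0.001
 shift 1 x [0.03, -0.01, 0.34] + [0.03, -0.01, 0.34]
```

Request:
servo_tool(plan=[[[0.03,-0.01,0.34],[0,0,0]],[[0.01,0,0.33],[0,0,0]],[[0,0,0],[0,0,0]],[[0,0,0],[0,0,0]],[[0,0,0],[0,0,0]]])

```text
time_s: 34.1
ee_pos: [0.6506, -0.1661, 0.0356]
tcp_rot: [0.0, 0.999, -0.048, -0.001]
contact_force: [0.3, 0.6, 0.3]
width: 0.0261
grasp_force: 38.5
```

Request:
servo_tool(plan=[[[0,0,0],[0,0,0]],[[0,0,0],[0,0,0]],[[0,0,0],[0,0,0]],[[0,0,-0.2],[0,0,0]],[[0,0,-0.3],[0,0,0]],[[0,0,-0.23],[0,0,0]],[[-0.35,0,0],[0,0,0]],[[-0.35,0,0],[0,0,0]],[[-0.3,0,0],[0,0,0]],[[0,0,0],[0,0,0]],[[0,0,0],[0,0,0]]], gripper=0.6)

```text
time_s: 35.2
ee_pos: [0.5307, -0.1542, 0.1224]
tcp_rot: [-0.0, 0.999, -0.048, -0.002]
contact_force: [0.7, 0.0, 0.4]
width: 0.0341
grasp_force: 0.0
```

```bash
python3 -c "
from h import *
c=shot('wrist','pics/w16.png'); chain((.44,-.15,.13,-5.4),(.44,.368,.13,-12),(.486,.367,.13,-12))"
```

```text
at [ 0.5323 -0.1543  0.1224] -5.4 t 35.2 w 0.0342 gf 0.0
 turn 1 rows wz=-0.000
 shift 1 x [-0.38, 0.02, -0.03] + [-0.39, 0.02, -0.03]
 turn 1 rows wz=0.073
 shift 10 x [-0.08, -0.38, -0.0] + [-0.1, -0.43, -0.0]
 shift 0 x [0.38, -0.07, -0.0] + [0.38, -0.07, -0.0]
```

View pics/w16.png

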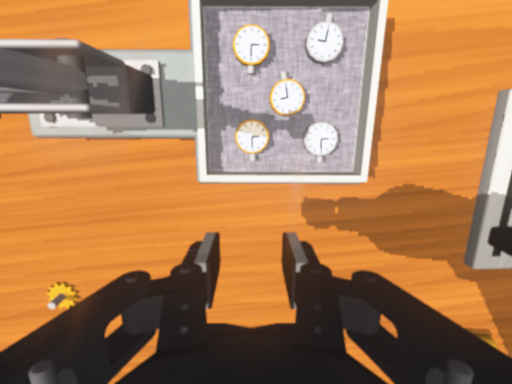

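All five watches lie flat at (251,45), (324,42), (287,97), (252,137) and (321,139), none overlapping. Next is the cover.

Request:
servo_tool(plan=[[[-0.38,0.02,-0.03],[0,0,0]],[[-0.39,0.02,-0.03],[0,0,0.073]]], gripper=0.35)

```text
time_s: 35.45
ee_pos: [0.4417, -0.1506, 0.1298]
tcp_rot: [0.0, 0.994, -0.105, -0.0]
contact_force: [-0.6, -0.7, 0.2]
width: 0.0557
grasp_force: 0.0
```

Request:
servo_tool(plan=[[[-0.08,-0.38,0],[0,0,0]],[[-0.08,-0.38,0],[0,0,0]],[[-0.08,-0.38,0],[0,0,0]],[[-0.08,-0.38,0],[0,0,0]],[[-0.08,-0.38,0],[0,0,0]],[[-0.08,-0.38,0],[0,0,0]],[[-0.08,-0.38,0],[0,0,0]],[[-0.08,-0.38,0],[0,0,0]],[[-0.08,-0.38,0],[0,0,0]],[[-0.05,-0.4,0],[0,0,0]],[[0,0,0],[0,0,0]],[[0,0,0],[0,0,0]]])

```text
time_s: 36.65
ee_pos: [0.4446, 0.3206, 0.1295]
tcp_rot: [-0.001, 0.995, -0.102, -0.002]
contact_force: [0.1, -0.9, -0.0]
width: 0.0557
grasp_force: 0.0
```

```bash
python3 -c "
from h import *
c=load('pics/w16.png'); q=np.radians(SY)
for u,v in [(251,45),(324,42),(287,97),(252,137),(321,139)]:
    d=ray(c,u,v,.034)[:2]-S; print('tray mm',(1000*np.array([np.cos(q)*d[0]+np.sin(q)*d[1],-np.sin(q)*d[0]+np.cos(q)*d[1]])).round(1))
c=shot('wrist','pics/w17.png'); chain((.486,.367,.13,-12))"
```

```text
tray mm [34.1 26.7]
tray mm [ 36.1 -27.3]
tray mm [-2.2 -1.3]
tray mm [-32.6  25.9]
tray mm [-34.2 -29.8]
at [0.4444 0.3182 0.1295] -11.9 t 36.7 w 0.0551 gf 0.0
 turn 1 rows wz=0.001
 shift 1 x [0.13, -0.24, -0.0] + [0.12, -0.23, -0.0]
```

View pics/w17.png

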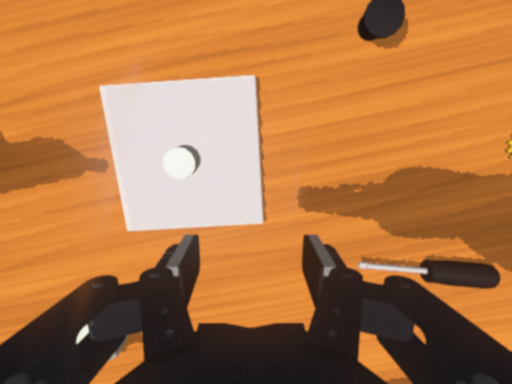

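Cover corners are at (100,86), (255,76), (263,223) and (127,231), with the boss top at (180,162). The watches measure within ±37 mm of the tray centre.

```bash
python3 - <<'E'
from h import *
c=load("pics/w17.png")
P=np.array([ray(c,*q,.006)[:2] for q in [(100,86),(255,76),(263,223),(127,231)]])
print("ctr",P.mean(0),"sides",[np.linalg.norm(P[i]-P[i-1]).round(4) for i in range(4)])
for a,b,o in[(0,1,-90),(3,2,-90),(3,0,0),(2,1,0)]:
    e=P[a]-P[b] if o else P[b]-P[a]; print(np.degrees(np.arctan2(e[1],e[0]))+o)
b=ray(c,180,162,.034);print("boss",b)
chain((*b[:2],.13,-9),(*b[:2],.03,-9))
E
```

```text
ctr [0.48755123 0.37356069] sides [np.float64(0.1382), np.float64(0.1377), np.float64(0.1377), np.float64(0.1388)]
-8.301567685242645
-8.079670536791596
-8.568152331653115
-8.096510475667907
boss [0.48867193 0.37255897 0.034     ]
at [0.4444 0.3182 0.1295] -11.9 t 36.7 w 0.0551 gf 0.0
 turn 1 rows wz=-0.033
 shift 1 x [0.15, -0.25, -0.0] + [0.14, -0.26, -0.0]
 shift 2 x [0.0, 0.0, 0.28] + [0.0, 0.0, 0.27]
```

Request:
servo_tool(plan=[[[0,0,0],[0,0,-0.04]],[[0.15,-0.26,0],[0,0,0]],[[0.13,-0.26,0],[0,0,0]],[[0,0,0],[0,0,0]],[[0,0,0.3],[0,0,0]],[[0,0,0.3],[0,0,0]],[[0,0,0],[0,0,0]],[[0,0,0],[0,0,0]]])

```text
time_s: 37.5
ee_pos: [0.4859, 0.3723, 0.0573]
tcp_rot: [0.001, 0.997, -0.074, -0.003]
contact_force: [0.4, -0.2, 0.9]
width: 0.0555
grasp_force: 0.0
```

```bash
python3 - <<'E'
from h import *
chain((.4885,.3728,.016,-8.3))
E
```

```text
at [0.4859 0.3723 0.0573] -8.5 t 37.5 w 0.0555 gf 0.0
 turn 1 rows wz=-0.003
 shift 0 x [0.02, -0.01, 0.34] + [0.02, -0.01, 0.34]
```

Request:
servo_tool(plan=[[[0.02,-0.01,0.17],[0,0,0]],[[0,0,0.17],[0,0,0]],[[0,0,0],[0,0,0]],[[0,0,0],[0,0,0]]])

```text
time_s: 37.9
ee_pos: [0.489, 0.3751, 0.0182]
tcp_rot: [-0.001, 0.997, -0.074, -0.002]
contact_force: [1.0, -0.7, -0.6]
width: 0.0555
grasp_force: 0.0
```

Request:
servo_tool(plan=[[[0,0,0],[0,0,0]],[[0,0,0],[0,0,0]],[[0,0,0],[0,0,0]],[[0,0,0],[0,0,0]],[[0,0,0],[0,0,0]],[[0,0,0],[0,0,0]]], gripper=1, squeeze=80)

```text
time_s: 38.5
ee_pos: [0.4889, 0.3755, 0.0185]
tcp_rot: [-0.001, 0.997, -0.073, -0.002]
contact_force: [-1.6, -0.5, 7.6]
width: 0.0249
grasp_force: 78.1
```

Request:
servo_tool(plan=[[[0,0,-0.1],[0,0,0]],[[0,0,-0.2],[0,0,0]],[[0,0,-0.2],[0,0,0]],[[0,0,-0.1],[0,0,0]],[[0,0,0],[0,0,0]],[[0,0,0],[0,0,0]]])

```text
time_s: 39.1
ee_pos: [0.4879, 0.3751, 0.0884]
tcp_rot: [0.0, 0.997, -0.073, -0.003]
contact_force: [-1.2, 0.0, -2.2]
width: 0.0249
grasp_force: 78.8
```

```bash
python3 - <<'E'
from h import *
chain((.44,.34,.09,-5.4),(.44,-.18,.09,-5.4))
E
```

```text
at [0.4879 0.3751 0.0884] -8.4 t 39.1 w 0.0249 gf 78.8
 turn 1 rows wz=-0.033
 shift 1 x [-0.18, 0.16, -0.01] + [-0.19, 0.17, -0.0]
 shift 10 x [0.04, 0.39, -0.0] + [0.01, 0.41, -0.0]
```

Request:
servo_tool(plan=[[[0,0,0],[0,0,-0.033]],[[-0.18,0.16,0],[0,0,0]],[[-0.18,0.17,0],[0,0,0]],[[0,0,0],[0,0,0]]])

```text
time_s: 39.5
ee_pos: [0.4356, 0.335, 0.0867]
tcp_rot: [0.004, 0.999, -0.048, -0.007]
contact_force: [-0.4, -0.2, -2.1]
width: 0.025
grasp_force: 79.0
```

Request:
servo_tool(plan=[[[0.03,0.3,0],[0,0,0]],[[0.03,0.38,0],[0,0,0]],[[0.04,0.39,0],[0,0,0]],[[0.04,0.39,0],[0,0,0]],[[0.04,0.39,0],[0,0,0]],[[0.04,0.39,0],[0,0,0]],[[0.04,0.39,0],[0,0,0]],[[0.04,0.39,0],[0,0,0]],[[0.04,0.39,0],[0,0,0]],[[0.03,0.38,0],[0,0,0]],[[0.03,0.35,0],[0,0,0]],[[0,0.17,0],[0,0,0]]])

```text
time_s: 40.7
ee_pos: [0.4404, -0.1846, 0.088]
tcp_rot: [0.001, 0.999, -0.05, -0.002]
contact_force: [1.1, -0.0, -1.7]
width: 0.0254
grasp_force: 79.1
```

```bash
python3 - <<'E'
from h import *
chain((*S,.09,-5.4),(*S,.063,-5.4))
c=shot('wrist','pics/w18.png')
E
```

```text
at [ 0.4404 -0.1846  0.088 ] -5.8 t 40.7 w 0.0254 gf 79.1
 turn 1 rows wz=-0.004
 shift 3 x [0.36, -0.02, -0.0] + [0.37, -0.04, -0.02]
 shift 0 x [-0.0, 0.0, 0.23] + [-0.0, 0.0, 0.23]
```

View pics/w18.png

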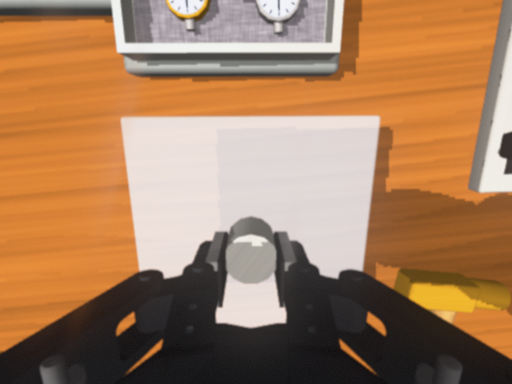

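The cover is held level and square, with far corners at (121,117) and (380,116). I'm measuring its offset from the TCP.

```bash
python3 - <<'E'
from h import *
c=load("pics/w18.png"); z=.0755
A,B=ray(c,121,117,z),ray(c,380,116,z); e=A-B; print("len",np.linalg.norm(e[:2]),"yaw",np.degrees(np.arctan2(e[1],e[0]))-90)
n=np.array([e[1],-e[0]])/np.linalg.norm(e[:2]); C=(A+B)[:2]/2-.07*n
print("cover centre",C,"boss",ray(c,251,259,.1035))
C0,D=ray(c,117,50,.044),ray(c,341,52,.044); e=C0-D; print("rim len",np.linalg.norm(e[:2]),np.degrees(np.arctan2(e[1],e[0]))-90, "ctr from near edge",(C0+D)[:2]/2+.067*np.array([e[1],-e[0]])/np.linalg.norm(e[:2]))
E
```

```text
len 0.13739410207586616 yaw -5.520599713686892
cover centre [ 0.4390625  -0.18504864] boss [ 0.44029703 -0.18511031  0.1035    ]
rim len 0.13480240398151083 -6.179070431917381 ctr from near edge [ 0.61463591 -0.19005546]
```

Request:
servo_tool(plan=[[[0.25,-0.01,0],[0,0,0]],[[0.36,-0.02,0],[0,0,0]],[[0.36,-0.03,0],[0,0,0]],[[0.3,-0.02,0],[0,0,0]],[[0.19,-0.02,0],[0,0,0]],[[0,0,0],[0,0,0]],[[0,0,0],[0,0,0]],[[0,0,0],[0,0,0]]])

```text
time_s: 41.55
ee_pos: [0.6138, -0.1841, 0.0867]
tcp_rot: [-0.0, 0.999, -0.048, -0.004]
contact_force: [-0.3, -0.4, -1.5]
width: 0.0249
grasp_force: 79.2
```

```bash
python3 - <<'E'
from h import *
chain((.6145,-.1897,.0635,-5.4))
E
```

```text
at [ 0.6138 -0.1841  0.0867] -5.5 t 41.5 w 0.0249 gf 79.2
 turn 1 rows wz=-0.001
 shift 0 x [0.01, 0.05, 0.19] + [0.01, 0.05, 0.19]
```

Request:
servo_tool(plan=[[[0.01,0.05,0],[0,0,0]],[[0,0,0.08],[0,0,0]],[[0,0,0.07],[0,0,0]],[[0,0,0],[0,0,0]],[[0,0,0],[0,0,0]],[[0,0,0],[0,0,0]]])

```text
time_s: 42.15
ee_pos: [0.6166, -0.1903, 0.0697]
tcp_rot: [-0.0, 0.999, -0.047, -0.002]
contact_force: [0.2, -1.1, -2.0]
width: 0.0249
grasp_force: 79.2
```

```bash
python3 - <<'E'
from h import *
chain((.6145,-.1897,.0625,-5.4)); print(r.get_state()["contact_force"])
E
```

```text
at [ 0.6166 -0.1903  0.0697] -5.4 t 42.1 w 0.0249 gf 79.2
 turn 1 rows wz=-0.000
 shift 0 x [-0.02, -0.0, 0.06] + [-0.02, -0.0, 0.06]
[ 0.15744046 -1.0595785  -2.02137351]
```

Request:
servo_tool(plan=[[[-0.02,0,0.03],[0,0,0]],[[0,0,0.03],[0,0,0]],[[0,0,0],[0,0,0]],[[0,0,0],[0,0,0]],[[0,0,0],[0,0,0]]])

```text
time_s: 42.65
ee_pos: [0.6139, -0.1901, 0.0626]
tcp_rot: [-0.0, 0.999, -0.047, -0.002]
contact_force: [-0.9, -0.2, 0.5]
width: 0.0252
grasp_force: 79.6
```

```bash
python3 - <<'E'
from h import *
chain((.6145,-.1897,.0625,-5.4)); print(r.get_state()["contact_force"])
E
```

```text
at [ 0.6139 -0.1901  0.0626] -5.4 t 42.6 w 0.0252 gf 79.6
 turn 1 rows wz=-0.001
 shift 0 x [0.0, -0.0, 0.0] + [0.0, -0.0, 0.0]
[-0.85718582 -0.23326433  0.50824315]
```

The weight is off the gripper, so the cover rests on the rim. I'm releasing and backing out.

Request:
servo_tool(plan=[[[0,0,0],[0,0,0]],[[0,0,0],[0,0,0]],[[0,0,0],[0,0,0]],[[0,0,0],[0,0,0]],[[0,0,-0.1],[0,0,0]],[[0,0,-0.3],[0,0,0]],[[0,0,-0.3],[0,0,0]],[[-0.3,0,-0.2],[0,0,0]],[[-0.35,0,0],[0,0,0]],[[-0.35,0,0],[0,0,0]],[[0,0,0],[0,0,0]],[[0,0,0],[0,0,0]]], gripper=0.4)

```text
time_s: 43.85
ee_pos: [0.4944, -0.1789, 0.1721]
tcp_rot: [-0.0, 0.999, -0.048, -0.002]
contact_force: [0.2, -0.1, 0.6]
width: 0.0513
grasp_force: 0.0
```

```bash
python3 - <<'E'
from h import *
c=shot('wrist','pics/w19.png'); s=shot('scene','pics/s19.png')
u,v=map(int,proj(s,[.62,-.08,.08])); print(u,v)
a=cv2.resize(s['img'][v-110:v+90,u-130:u+130],(520,400),interpolation=cv2.INTER_CUBIC)
b=cv2.resize(c['img'],(533,400))[:, 130:410]
cv2.imwrite('pics/m19.png',cv2.cvtColor(np.hstack([a,b]),cv2.COLOR_RGB2BGR)); print(u-130,v-110)
chain((.5,-.15,.15,-5.4))
E
```

```text
251 258
121 148
at [ 0.4969 -0.179   0.172 ] -5.4 t 44.0 w 0.0512 gf 0.0
 turn 1 rows wz=-0.000
 shift 0 x [0.0, -0.24, 0.18] + [0.0, -0.24, 0.18]
```

View pics/m19.png

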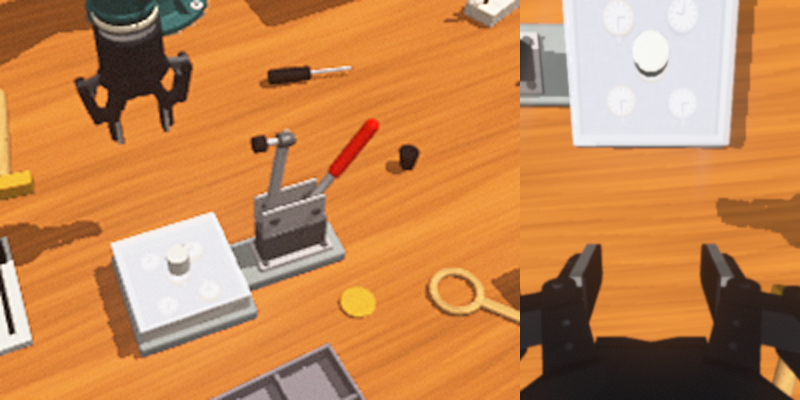

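The cover sits squarely on the rim with the watches visible below it, and the clamp is open. I'm checking the cover and the handle's position numerically.

```bash
python3 - <<'E'
from h import *
c=load("pics/w19.png"); A,B=ray(c,176.7,140,.05),ray(c,319,140,.05); e=A-B; L=np.linalg.norm(e[:2]); n=np.array([e[1],-e[0]])/L
print("len",L,"yaw",np.degrees(np.arctan2(e[1],e[0]))-90,"ctr",(A+B)[:2]/2+.07*n,"boss",ray(c,(651-520+130)/1.041,52/1.0417,.078))
s=load("pics/s19.png"); m=cv2.inRange(cv2.cvtColor(s["img"],cv2.COLOR_RGB2HSV),(0,190,120),(4,255,255))|cv2.inRange(cv2.cvtColor(s["img"],cv2.COLOR_RGB2HSV),(174,190,120),(180,255,255))
k,l,st,ce=cv2.connectedComponentsWithStats(m); i=1+np.argmax(st[1:,4]); print("red",st[i],ce[i])
for rr in (.055,.0925,.105,.130):
    xy=tray(0,.176+rr*np.cos(.94)); z=.1+rr*np.sin(.94); print(rr,xy.round(4),round(z,4),np.round(proj(s,[*xy,z]),1))
E
```

```text
len 0.1318256926410437 yaw -5.43668379292572 ctr [ 0.61320152 -0.1879222 ] boss [ 0.61231978 -0.19052078  0.078     ]
red [286 208  24  28 207] [297.45410628 221.43961353]
0.055 [0.6337 0.018 ] 0.1444 [288.6 231.8]
0.0925 [0.6358 0.04  ] 0.1747 [297.4 220.8]
0.105 [0.6365 0.0474] 0.1848 [300.4 217.1]
0.13 [0.6379 0.0621] 0.205 [306.5 209.6]
```

The cover is within 2 mm and yaw matches; the red sleeve's centroid is where the model predicts it to within 1 px. I'm moving above the handle with the fingers shut.

```bash
python3 - <<'E'
from h import *
h=tray(0,.232); chain((.45,-.17,.25,-5.4),(.45,.045,.25,-5.4),(*h,.24,-5.4))
E
```

```text
at [ 0.4969 -0.179   0.172 ] -5.4 t 44.0 w 0.0512 gf 0.0
 turn 1 rows wz=-0.000
 shift 1 x [-0.2, -0.02, -0.32] + [-0.2, -0.02, -0.33]
 shift 4 x [-0.03, -0.36, 0.0] + [-0.04, -0.34, 0.0]
 shift 3 x [0.39, -0.03, 0.02] + [0.37, -0.03, 0.02]
```

Request:
servo_tool(plan=[[[-0.2,-0.02,-0.32],[0,0,0]],[[-0.2,-0.02,-0.33],[0,0,0]],[[-0.03,-0.36,0],[0,0,0]],[[-0.03,-0.36,0],[0,0,0]],[[-0.03,-0.36,0],[0,0,0]],[[-0.03,-0.36,0],[0,0,0]],[[-0.04,-0.34,0],[0,0,0]],[[0,0,0],[0,0,0]]], gripper=1)

```text
time_s: 44.75
ee_pos: [0.4512, 0.052, 0.25]
tcp_rot: [-0.002, 0.999, -0.042, -0.001]
contact_force: [0.3, -0.9, -0.1]
width: 0.0002
grasp_force: 0.0
```

Request:
servo_tool(plan=[[[0.39,-0.03,0.02],[0,0,0]],[[0.39,-0.03,0.02],[0,0,0]],[[0.39,-0.03,0.02],[0,0,0]],[[0.37,-0.03,0.02],[0,0,0]],[[0,0,0],[0,0,0]],[[0,0,0],[0,0,0]],[[0,0,0],[0,0,0]]])

```text
time_s: 45.45
ee_pos: [0.6338, 0.0415, 0.2386]
tcp_rot: [0.0, 0.999, -0.048, -0.003]
contact_force: [-0.9, -0.3, -0.3]
width: -0.0003
grasp_force: 0.0
```

```bash
python3 - <<'E'
from h import *
W=[(.9,.235,.2),(.7,.2487,.181),(.5,.2594,.161),(.3,.2668,.140),(.15,.270,.125),(0,.271,.107)]
chain(*[(*tray(0,y),z,-5.4) for t,y,z in W])
E
```

```text
at [0.6338 0.0415 0.2386] -5.4 t 45.5 w -0.0003 gf 0.0
 turn 1 rows wz=-0.001
 shift 0 x [0.02, -0.03, 0.32] + [0.02, -0.03, 0.32]
 shift 0 x [-0.0, -0.11, 0.16] + [-0.0, -0.11, 0.16]
 shift 0 x [-0.0, -0.09, 0.17] + [-0.0, -0.09, 0.17]
 shift 0 x [-0.0, -0.06, 0.17] + [-0.0, -0.06, 0.17]
 shift 0 x [-0.0, -0.03, 0.13] + [-0.0, -0.03, 0.13]
 shift 0 x [-0.0, -0.01, 0.15] + [-0.0, -0.01, 0.15]
```

Pushing in two stages.

Request:
servo_tool(plan=[[[0.02,-0.02,0.16],[0,0,0]],[[0,-0.01,0.16],[0,0,0]],[[0,-0.06,0.08],[0,0,0]],[[0,-0.05,0.08],[0,0,0]],[[0,-0.05,0.09],[0,0,0]],[[0,-0.04,0.08],[0,0,0]],[[0,0,0],[0,0,0]]])

```text
time_s: 46.15
ee_pos: [0.6375, 0.0706, 0.1591]
tcp_rot: [-0.0, 0.999, -0.046, -0.004]
contact_force: [0.6, 0.2, -0.8]
width: 0.0003
grasp_force: 0.0
```

Request:
servo_tool(plan=[[[0,-0.03,0.08],[0,0,0]],[[0,-0.03,0.09],[0,0,0]],[[0,-0.02,0.07],[0,0,0]],[[0,-0.01,0.06],[0,0,0]],[[0,0,0.05],[0,0,0]],[[0,-0.01,0.05],[0,0,0]],[[0,0,0],[0,0,0]],[[0,0,0],[0,0,0]]])

```text
time_s: 46.95
ee_pos: [0.6398, 0.0805, 0.1124]
tcp_rot: [0.0, 0.999, -0.048, -0.003]
contact_force: [-0.6, 0.6, 0.4]
width: 0.0001
grasp_force: 0.0
```

```bash
cat >> h.py <<'E'
def handle():
    s=shot('scene','pics/hs.png'); H=cv2.cvtColor(s["img"],cv2.COLOR_RGB2HSV)
    m=cv2.inRange(H,(0,190,60),(4,255,255))|cv2.inRange(H,(174,190,60),(180,255,255))
    k,l,st,ce=cv2.connectedComponentsWithStats(m); i=1+np.argmax(st[1:,4]); print("red",st[i],ce[i])
    for a in (0.94,.5,.3,.2,.1,.01): print(a,[np.round(proj(s,[*tray(0,.176+q*np.cos(a)),.1+q*np.sin(a)]),1).tolist() for q in (.055,.0925,.13)])
E
python3 -c "
from h import *
chain((*tray(0,.271),.1,-5.4)); print(r.get_state()['contact_force']); handle()"
```

```text
at [0.6398 0.0805 0.1124] -5.5 t 47.0 w 0.0001 gf 0.0
 turn 1 rows wz=-0.001
 shift 0 x [-0.0, 0.0, 0.1] + [-0.0, 0.0, 0.1]
[-0.62595414  0.56082768  0.35561779]
red [294 230  32  15 175] [309.20571429 237.62857143]
0.94 [[288.6, 231.8], [297.4, 220.8], [306.5, 209.6]]
0.5 [[293.9, 235.0], [306.2, 226.4], [318.5, 217.9]]
0.3 [[295.2, 237.2], [308.1, 230.3], [321.0, 223.4]]
0.2 [[295.5, 238.4], [308.6, 232.4], [321.6, 226.5]]
0.1 [[295.7, 239.8], [308.8, 234.7], [321.7, 229.7]]
0.01 [[295.7, 241.0], [308.7, 236.8], [321.5, 232.7]]
```

The handle looks about level (centroid at 237.6, model 236.8). A gentle press will confirm it is on its stop.

Request:
servo_tool(plan=[[[0,0,0.03],[0,0,0]],[[0,0,0.03],[0,0,0]],[[0,0,0],[0,0,0]],[[0,0,0],[0,0,0]],[[0,0,0],[0,0,0]]])

```text
time_s: 47.5
ee_pos: [0.6408, 0.0807, 0.1091]
tcp_rot: [-0.0, 0.999, -0.048, -0.002]
contact_force: [-5.4, -0.3, 18.4]
width: -0.0001
grasp_force: 9.2
```

```bash
python3 -c "
from h import *
chain((*tray(0,.271),.25,-5.4)); print(r.get_state()['contact_force'])"
```

```text
at [0.6408 0.0807 0.1091] -5.5 t 47.5 w -0.0001 gf 9.2
 turn 1 rows wz=-0.001
 shift 2 x [-0.0, 0.0, -0.39] + [-0.01, 0.0, -0.39]
[-5.37652626 -0.31197908 18.40180589]
```

There is firm resistance at z = 0.109, which is the sleeve's top when level, so the handle is on its stop. I'm lifting and retreating toward the slider.

Request:
servo_tool(plan=[[[0,0,-0.2],[0,0,0]],[[0,0,-0.4],[0,0,0]],[[0,0,-0.4],[0,0,0]],[[-0.38,0,0],[0,0,0]],[[-0.38,0,0],[0,0,0]],[[-0.38,0,0],[0,0,0]],[[-0.38,0,0],[0,0,0]],[[0,0,0],[0,0,0]],[[0,0,0],[0,0,0]]])

```text
time_s: 48.4
ee_pos: [0.4582, 0.0983, 0.2268]
tcp_rot: [-0.0, 0.999, -0.047, -0.002]
contact_force: [0.9, -0.6, -0.7]
width: -0.0002
grasp_force: 0.0
```

```bash
python3 - <<'E'
from h import *
handle()
t=shot('top','pics/t20.png')
# slider: dark pixels in strip
c=load('pics/w3.png')
print("knob top?",[ray(c,u,v,.054).round(4).tolist() for u,v in [(432,277),(487,296),(430,295),(458,285)]])
chain((.45,-.1,.2,-5.4),(.455,-.392,.2,-5.4))
g=cv2.cvtColor(t["img"],cv2.COLOR_RGB2GRAY); hs=cv2.cvtColor(t["img"],cv2.COLOR_RGB2HSV)
u,v=map(int,proj(t,[.471,-.39,.05])); print(u,v); print(g[v-12:v+14,u-12:u+16])
E
```

```text
red [294 231  31  14 187] [309.31016043 237.4171123 ]
0.94 [[288.6, 231.8], [297.4, 220.8], [306.5, 209.6]]
0.5 [[293.9, 235.0], [306.2, 226.4], [318.5, 217.9]]
0.3 [[295.2, 237.2], [308.1, 230.3], [321.0, 223.4]]
0.2 [[295.5, 238.4], [308.6, 232.4], [321.6, 226.5]]
0.1 [[295.7, 239.8], [308.8, 234.7], [321.7, 229.7]]
0.01 [[295.7, 241.0], [308.7, 236.8], [321.5, 232.7]]
knob top? [[0.5014, -0.3536, 0.054], [0.4802, -0.4006, 0.054], [0.4846, -0.3536, 0.054], [0.4924, -0.3755, 0.054]]
at [0.4607 0.0984 0.2271] -5.5 t 48.5 w 0.0003 gf 0.0
 turn 1 rows wz=-0.001
 shift 4 x [0.01, 0.33, 0.05] + [0.03, 0.33, 0.03]
 shift 6 x [0.04, 0.35, -0.0] + [0.03, 0.32, -0.0]
385 208
[[145 145 141 169 230 236 236 235 221 126  55 145 232 235 236 238 226 174
  178 176 173 174 174 175 184 174 113 137]
 [150 149 145 170 233 235 236 235 216 100  54 155 238 235 236 237 228 182
  176 176 174 173 173 173 173 153 115 146]
 [154 155 145 165 233 236 236 235 215  86  57 152 237 236 235 238 231 207
  202 187 177 176 174 176 170 146 118 151]
 [155 152 133 166 233 237 236 235 215  90  67 163 238 235 236 232 209 190
[... 1918 characters left out ...]
151 142 189 237 235 236 237 213  57  91 183 237 236 236 226 175 165 162
  168 164 168 175 176 160 124 153 153 153]
 [153 147 197 237 236 237 237 220 121 128 209 238 236 236 226 172 177 178
  176 176 178 176 175 160 128 147 149 150]
 [143 143 201 238 237 236 236 234 223 222 232 237 236 236 221 151 177 176
  176 176 175 176 176 160 118 146 147 145]
 [140 150 211 237 237 237 237 237 236 236 238 237 236 236 224 164 178 175
  176 176 177 177 177 158 117 149 147 150]
 [143 154 216 237 237 237 237 236 237 237 238 237 236 236 226 169 178 176
  179 177 179 178 178 157 109 151 151 151]
 [144 149 199 233 235 237 238 238 237 237 238 238 237 237 225 166 179 179
  177 176 176 178 183 181 141 153 153 153]]
```

The clamp stays locked. Now the slider: I'll place the knob by its white centre mark from above.

```bash
python3 - <<'E'
from h import *
t=load('pics/t20.png'); print(ray(t,385.2,209.4,.054), ray(t,382,209.4,.054), ray(t,389.5,209.4,.054))
E
```

```text
[ 0.46882397 -0.38920067  0.054     ] [ 0.4686101  -0.37970516  0.054     ] [ 0.46911146 -0.40196531  0.054     ]
```

Request:
servo_tool(plan=[[[0.01,0.33,0.05],[0,0,0]],[[0.01,0.33,0.05],[0,0,0]],[[0.01,0.33,0.05],[0,0,0]],[[0.01,0.33,0.05],[0,0,0]],[[0.03,0.33,0.03],[0,0,0]],[[0.04,0.35,0],[0,0,0]],[[0.04,0.35,0],[0,0,0]],[[0.04,0.35,0],[0,0,0]],[[0.04,0.35,0],[0,0,0]],[[0.04,0.35,0],[0,0,0]],[[0.04,0.35,0],[0,0,0]],[[0.03,0.32,0],[0,0,0]]], gripper=0.35)

```text
time_s: 49.7
ee_pos: [0.4541, -0.3959, 0.1987]
tcp_rot: [0.001, 0.999, -0.048, -0.002]
contact_force: [0.7, -0.1, 0.5]
width: 0.055
grasp_force: 0.0
```

Request:
servo_tool(plan=[[[0,0,0],[0,0,0]],[[0,0,0],[0,0,0]],[[0,0,0],[0,0,0]]])

```text
time_s: 50.0
ee_pos: [0.4538, -0.3911, 0.1984]
tcp_rot: [-0.001, 0.999, -0.047, -0.003]
contact_force: [-0.2, 0.5, -0.3]
width: 0.0558
grasp_force: 0.0
```

```bash
python3 - <<'E'
from h import *
c=shot('wrist','pics/w21.png'); print("pred knob px",proj(c,[.4725,-.39,.054]), "mark px",proj(c,[.539,-.3965,.014]))
g=cv2.cvtColor(c["img"],cv2.COLOR_RGB2GRAY); hs=cv2.cvtColor(c["img"],cv2.COLOR_RGB2HSV)
m=((hs[...,2]<75)).astype(np.uint8); m[235:]=0
k,l,st,ce=cv2.connectedComponentsWithStats(m)
for i in range(1,k):
    if st[i,4]>100: print("dark",st[i],ce[i].round(1))
# bright line segments on the scale: rows profile
u,v=map(int,proj(c,[.538,-.43,.01])); print(u,v); 
for du in (-8,0,8): print(g[v-30:v+30,u+du].tolist())
# white cap on knob
u,v=map(int,proj(c,[.4725,-.39,.054])); print(g[v-24:v+26:2,u-40:u+42:4])
pose();chain((.4725,-.39,.2,-3.5))
E
```

```text
pred knob px (np.float64(247.72849052451946), np.float64(168.54380827258854)) mark px (np.float64(248.23375214172722), np.float64(102.48507780822337))
dark [245  58   5  63 204] [246.8  85.3]
dark [238 157  23  11 110] [249.2 161.7]
278 100
[212, 210, 211, 212, 211, 213, 214, 215, 216, 215, 215, 215, 220, 230, 238, 232, 218, 211, 211, 210, 210, 210, 209, 209, 208, 209, 209, 212, 225, 243, 251, 252, 247, 227, 211, 206, 206, 207, 209, 208, 208, 208, 208, 209, 211, 224, 237, 237, 223, 211, 208, 207, 207, 206, 206, 206, 207, 208, 209, 208]
[212, 211, 211, 210, 211, 210, 211, 210, 211, 211, 212, 212, 212, 212, 212, 212, 213, 211, 211, 211, 212, 212, 212, 213, 213, 213, 211, 216, 227, 243, 250, 250, 242, 223, 208, 207, 207, 206, 208, 208, 209, 208, 208, 209, 210, 209, 209, 209, 209, 208, 209, 206, 203, 203, 202, 203, 203, 202, 203, 204]
[212, 212, 211, 210, 211, 211, 213, 213, 213, 212, 213, 213, 212, 210, 210, 211, 210, 211, 211, 211, 210, 209, 210, 209, 208, 208, 209, 215, 230, 246, 251, 248, 236, 219, 210, 209, 208, 208, 208, 206, 206, 207, 205, 205, 205, 206, 207, 207, 206, 207, 207, 2
[... 1704 characters left out ...]
250 194 202 204
  203 201 202]
 [171 170 172 174 174 174 177 249 248 247  93  97 252 248 249 185 201 205
  203 202 203]
 [176 175 175 176 176 174 174 249 249 249 141 148 251 247 249 184 201 205
  202 203 202]
 [175 174 175 171 166 163 167 249 249 249 246 245 251 248 249 185 203 203
  202 205 202]
 [168 163 163 161 162 162 168 249 249 249 249 249 251 248 249 184 201 203
  203 207 202]
 [161 160 162 164 164 166 168 249 248 248 249 249 251 247 249 184 202 201
  203 205 204]
 [164 164 165 165 165 168 171 248 248 249 249 249 251 247 249 188 202 203
  202 204 204]]
at [ 0.4538 -0.3905  0.1984] -5.3 t 50.0 w 0.0557 gf 0.0
 turn 1 rows wz=-0.020
 shift 0 x [0.15, -0.01, -0.01] + [0.15, -0.01, -0.01]
```

```bash
python3 - <<'E'
from h import *
c=load('pics/w21.png'); k=ray(c,249,172,.054); print("knob",k,"line",[ray(c,u,v,.01).round(4).tolist() for u,v in[(270,100.5),(278,100.3),(286,100)]])
print("track",[ray(c,u,v,.014).round(4).tolist() for u,v in[(247,62),(247,100),(247.5,120),(248,140)]])
chain((k[0],k[1],.2,-3.5),(k[0],k[1],.026,-3.5))
E
```

```text
knob [ 0.46878476 -0.39096513  0.054     ] line [[0.5391, -0.4209, 0.01], [0.5384, -0.4298, 0.01], [0.5379, -0.4387, 0.01]]
track [[0.5798, -0.3991, 0.014], [0.5417, -0.3954, 0.014], [0.5205, -0.3939, 0.014], [0.4985, -0.3924, 0.014]]
at [ 0.4538 -0.3905  0.1984] -5.3 t 50.0 w 0.0557 gf 0.0
 turn 1 rows wz=-0.020
 shift 0 x [0.12, -0.0, -0.01] + [0.12, -0.0, -0.01]
 shift 3 x [0.0, -0.0, 0.36] + [0.0, -0.0, 0.37]
```

Knob is at x=0.4688 and the line at x≈0.5408, so 72 mm of travel; that implies a start value of 0.013, which fits the given range. Descending to grasp.

Request:
servo_tool(plan=[[[0.12,0,0],[0,0,-0.01]],[[0,0,0.35],[0,0,0]],[[0,0,0.35],[0,0,0]],[[0,0,0.35],[0,0,0]],[[0,0,0.35],[0,0,0]],[[0,0,0],[0,0,0]],[[0,0,0],[0,0,0]],[[0,0,0],[0,0,0]]])

```text
time_s: 50.85
ee_pos: [0.4688, -0.394, 0.033]
tcp_rot: [0.001, 0.999, -0.039, -0.001]
contact_force: [0.4, -0.1, 0.5]
width: 0.0554
grasp_force: 0.0
```

Request:
servo_tool(plan=[[[0,0,0],[0,0,0]],[[0,0,0],[0,0,0]],[[0,0,0],[0,0,0]],[[0,0,0],[0,0,0]],[[0,0,0],[0,0,0]],[[0,0,0],[0,0,0]]], gripper=1, squeeze=30)

```text
time_s: 51.45
ee_pos: [0.4684, -0.3904, 0.033]
tcp_rot: [-0.002, 0.999, -0.039, -0.001]
contact_force: [0.8, 5.4, 7.7]
width: 0.0276
grasp_force: 30.1
```

```bash
python3 - <<'E'
from h import *
handle.__name__; p,a,s=pose(); print(p,a)
d=np.array([.0718,-.0054]); chain((p[0]+d[0],p[1]+d[1],p[2],a))
E
```

```text
[ 0.46838923 -0.39035542  0.03303752] -4.425287355575423
at [ 0.4684 -0.3904  0.033 ] -4.4 t 51.5 w 0.0276 gf 30.1
 shift 1 x [0.3, -0.0, -0.0] + [0.3, -0.0, 0.0]
```

Request:
servo_tool(plan=[[[0.15,0,0],[0,0,0]],[[0.15,0,0],[0,0,0]],[[0.15,0,0],[0,0,0]],[[0.15,0,0],[0,0,0]],[[0,0,0],[0,0,0]],[[0,0,0],[0,0,0]],[[0,0,0],[0,0,0]]])

```text
time_s: 52.15
ee_pos: [0.5418, -0.3959, 0.0331]
tcp_rot: [-0.001, 0.999, -0.038, -0.0]
contact_force: [2.2, 5.9, 7.9]
width: 0.0277
grasp_force: 31.8
```

```bash
python3 - <<'E'
from h import *
chain((.5405,-.396,.033,-4.5))
E
```

```text
at [ 0.5418 -0.3959  0.0331] -4.4 t 52.1 w 0.0277 gf 31.8
 turn 1 rows wz=0.001
 shift 0 x [-0.01, 0.0, 0.0] + [-0.01, 0.0, 0.0]
```

Good. Release and lift straight up.

Request:
servo_tool(plan=[[[0,0,0],[0,0,0]],[[0,0,0],[0,0,0]],[[0,0,0],[0,0,0]],[[0,0,0],[0,0,0]],[[0,0,-0.2],[0,0,0]],[[0,0,-0.35],[0,0,0]],[[0,0,-0.35],[0,0,0]],[[-0.3,0,-0.3],[0,0,0]],[[-0.35,0,0],[0,0,0]],[[0,0,0],[0,0,0]],[[0,0,0],[0,0,0]],[[0,0,0],[0,0,0]]], gripper=0.3)

```text
time_s: 53.35
ee_pos: [0.463, -0.3927, 0.1739]
tcp_rot: [-0.0, 0.999, -0.039, -0.002]
contact_force: [0.1, 0.3, 1.0]
width: 0.0598
grasp_force: 0.0
```

```bash
python3 - <<'E'
from h import *
c=shot('wrist','pics/w22.png'); g=cv2.cvtColor(c["img"],cv2.COLOR_RGB2GRAY); print(pose()[0])
u,v=map(int,proj(c,[.5410,-.396,.054])); print("knob pred",u,proj(c,[.5410,-.396,.054])[1]); print(v-20,g[v-20:v+20,u-5].tolist(),g[v-20:v+20,u+5].tolist())
u,v=map(int,proj(c,[.538,-.437,.01])); print("line",proj(c,[.538,-.437,.01])); print(v-12,g[v-12:v+12,u].tolist())
handle()
t=shot('top','pics/t22.png')
for n,p in [("knobtop",[.541,-.396,.054]),("boss",[.614,-.19,.078])]: print(n,proj(t,p))
a=load('pics/t5.png')["img"].astype(int); d=np.abs(t["img"].astype(int)-load('pics/top0.png')["img"]).max(2)
for n,q,z in [("gear",(.4357,.0535),.01),("loupe",(.5642,.1882),.03),("drv",(.3173,.1216),.01),("mallet",(.3428,-.356),.02),("caseback",(.7341,-.0041),.006),("jar",(.6662,.414),.06)]:
    u,v=map(int,proj(t,[*q,z])); print(n,d[v-5:v+6,u-5:u+6].mean().round(1))
E
```

```text
[ 0.46334371 -0.3925507   0.17377491]
knob pred 247 107.00224469467008
87 [248, 249, 248, 249, 248, 247, 231, 155, 78, 58, 62, 65, 68, 65, 67, 83, 141, 221, 248, 240, 164, 81, 62, 65, 66, 65, 62, 55, 59, 105, 190, 244, 251, 250, 250, 250, 250, 250, 250, 250] [247, 246, 244, 244, 244, 242, 217, 140, 68, 56, 59, 64, 66, 65, 63, 82, 141, 218, 241, 222, 139, 74, 62, 63, 64, 63, 60, 57, 57, 75, 117, 157, 170, 180, 209, 236, 242, 243, 242, 243]
line (np.float64(287.1990599782513), np.float64(108.6620645330171))
96 [210, 210, 210, 210, 210, 210, 209, 209, 209, 210, 221, 238, 250, 252, 248, 229, 204, 198, 204, 209, 208, 207, 205, 206]
red [294 231  31  14 188] [309.19680851 237.50531915]
0.94 [[288.6, 231.8], [297.4, 220.8], [306.5, 209.6]]
0.5 [[293.9, 235.0], [306.2, 226.4], [318.5, 217.9]]
0.3 [[295.2, 237.2], [308.1, 230.3], [321.0, 223.4]]
0.2 [[295.5, 238.4], [308.6, 232.4], [321.6, 226.5]]
0.1 [[295.7, 239.8], [308.8, 234.7], [321.7, 229.7]]
0.01 [[295.7, 241.0], [308.7, 236.8], [321.5, 232.7]]
knobtop (np.float64(387.5059287977582), np.float64(185.06615412240996))
boss (np.float64(319.83460479259537), np.float64(157.62485426889975))
gear 5.0
loupe 3.8
drv 3.9
mallet 4.9
caseback 5.0
jar 3.7
```

The knob is within about 2 mm of the line, the clamp is still level, the bystanders haven't moved and the gripper is clear. Handing in.

```bash
python3 -c "
from h import *
print(r.hand_in())"
```

```text
the job is handed in; nothing more can be done
None
```

I handed the job in at about 53 s of the 210 s limit; no verdict came back. All five watches are flat in the tray, the cover is square on the rim, the clamp handle is down on its stop, and the slider is within about 2 mm of the long line. I couldn't measure the pad's force on the cover directly.

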